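Put the washed slicer blades away in the blade safe

TASK

Put the washed food slicer away: swing the blade safe's hooded door wide open (a right angle or nearly) by its handle, move every gauge blade from the drip rack into a slot of its own in the safe, fully home with its shoulders on the block, and then swing the door fully shut. Also lay the slicer deck, grip rib up, flat on the sloped drip stand between its ledges, its long side along the low ledge. Leave the mug, the jar and the bottle where they are.

Things in the scene. Friction and masses are not known exactly. Their poses are not given: they have to be found in the camera images.
- safe: The blade safe, fixed to the worktop: a pale wooden block 110 (x) by 240 (y) by 95 mm high with four open slots in its top, a white back wall 140 mm high at x = +58, and a hooded door in front. Origin: centre of its underside on the worktop; x away from its front (door) side, y along its length, z up.
- door (a joint): The safe's hooded door, rad: 0 shut, grows as it swings open to the robot side (clockwise from above), stop at 1.9; it stays where left. White panel 245 mm wide, 60 to 158 mm above the worktop, with a clear roof (underside 152 mm up) reaching 122 mm back over the slots; from 1.5 rad on it leaves them free from above. Upright hinge at the +y end of the safe's front.
- door_hinge (a point): On the door's upright hinge axis, 145 mm above the worktop, at x = -62, y = +127 mm in the safe's frame.
- door_handle (a point): Grip point on the door handle, 145 mm above the worktop: an upright round steel bar 12 mm thick standing 46 mm off the panel's face, 215 mm along the door from the hinge. The bar is free at its upper end (168 mm above the worktop) and joins the panel by an arm at 95 mm, so it can be taken from above.
- rack: The drip rack, fixed: a grey plastic block 90 (x) by 210 (y) by 50 mm high with four slots 66 by 8 mm, pitch 50 mm along its y, in which the washed blades stand upright, a little loose. Origin: centre of its underside.
- stand: The sloped drip stand, fixed: an aluminium plate on four feet. Origin: on the worktop under the centre of the sloped plate; the plate falls towards the stand's -x side.
- slope: The sloped plate of the stand: origin on its upper face 55 mm above the worktop, x straight up the slope (tilted 0.35 rad from level), y level, z square out of the face. The face runs from x = -52 (a ledge 16 mm high across the low end) to x = +80 (open), and between side ledges 10 mm high at y = +-94 mm.
- deck: The slicer deck: a white plastic plate 90 (x) by 150 (y) by 12 mm with an upright grip rib on top, 14 mm thick (x), 90 mm long (y), top 47 mm above the underside; 0.18 to 0.35 kg. It starts flat on the worktop, rib up. Origin: centre of its underside; z along the rib upwards. A half turn makes no difference.
- mug: White mug, 80 mm across, 90 mm high; bystander. Origin: centre of its underside.
- jar: Amber storage jar, 80 mm across, 110 mm high; bystander. Origin: centre of its underside.
- bottle: Clear bottle, 60 mm across, 190 mm high; bystander. Origin: centre of its underside.
- blade0: Slicer gauge blade, 0.12 kg: flat steel 60 mm wide (x), 5 thick (y), 70 mm down from the shoulders, its last 12 mm narrowed to 48 by 3; above it a black grip head 78 wide (x), 16 thick (y), 40 mm high. Origin: centre of its lower end, 70 mm below the shoulders (the head's underside), 10 mm up at the start in the drip rack; z up. Either way round is the same. Three or four are there.
- slot0 (a point): Mouth of a slot of the safe, at its centre, 95 mm above the worktop: 66 mm along the safe's x, 8 mm along its y, 83 mm deep; pitch 50 mm. Any blade fits any slot; home, its shoulders rest on the block and its origin lies 70 mm below this point.
- blade1: Slicer gauge blade, 0.12 kg: flat steel 60 mm wide (x), 5 thick (y), 70 mm down from the shoulders, its last 12 mm narrowed to 48 by 3; above it a black grip head 78 wide (x), 16 thick (y), 40 mm high. Origin: centre of its lower end, 70 mm below the shoulders (the head's underside), 10 mm up at the start in the drip rack; z up. Either way round is the same. Three or four are there.
- slot1 (a point): Mouth of a slot of the safe, at its centre, 95 mm above the worktop: 66 mm along the safe's x, 8 mm along its y, 83 mm deep; pitch 50 mm. Any blade fits any slot; home, its shoulders rest on the block and its origin lies 70 mm below this point.
- blade2: Slicer gauge blade, 0.12 kg: flat steel 60 mm wide (x), 5 thick (y), 70 mm down from the shoulders, its last 12 mm narrowed to 48 by 3; above it a black grip head 78 wide (x), 16 thick (y), 40 mm high. Origin: centre of its lower end, 70 mm below the shoulders (the head's underside), 10 mm up at the start in the drip rack; z up. Either way round is the same. Three or four are there.
- slot2 (a point): Mouth of a slot of the safe, at its centre, 95 mm above the worktop: 66 mm along the safe's x, 8 mm along its y, 83 mm deep; pitch 50 mm. Any blade fits any slot; home, its shoulders rest on the block and its origin lies 70 mm below this point.
- blade3: Slicer gauge blade, 0.12 kg: flat steel 60 mm wide (x), 5 thick (y), 70 mm down from the shoulders, its last 12 mm narrowed to 48 by 3; above it a black grip head 78 wide (x), 16 thick (y), 40 mm high. Origin: centre of its lower end, 70 mm below the shoulders (the head's underside), 10 mm up at the start in the drip rack; z up. Either way round is the same. Three or four are there.
- slot3 (a point): Mouth of a slot of the safe, at its centre, 95 mm above the worktop: 66 mm along the safe's x, 8 mm along its y, 83 mm deep; pitch 50 mm. Any blade fits any slot; home, its shoulders rest on the block and its origin lies 70 mm below this point.
Things that resemble listed ones, but are neither listed nor needed, are in the scene too. What is shaped like the blade0 but blue or yellow is not meant.

How it is judged:
By the outcome, as a careful person would: the job done as asked, in the order asked, and still so for the second after the job is handed in, with the robot touching nothing.
Of blade0, blade1, blade2, blade3 only 3 to 4 are there at a start; the rules pass over those that are not, and their reading is None.
At some moment in a run one of deck may be knocked a few centimetres aside while the robot is not near it.
It also fails if it takes over 210 s, if anything falls off the work surface, if the arm or the gripper's body presses on something with over 40 N, if the wrist force passes 120 N, or if a joint passes its speed limit or range.

ROBOT

A 7-joint arm with a two-finger parallel gripper is mounted at the origin on the work surface. World frame = base frame: x ahead of the robot, y to its left, z up, the work surface at z = 0. Lengths are in m, angles in rad, forces in N, time in s.
With the tool pointing down it reaches from about 0.35 to 0.9 m from the base axis. Payload 8.1 kg.
Tool frame: the origin (TCP) lies at the very end of the fingers, on their centre line; the grasp point (between the pads) lies 19 mm behind it; z points along the fingers, y is the line along which they close (so a half turn about z gives the same grasp; the last joint's range is limited). The gripper opens to 92 mm and grips with 3 to 60 N. Pads are 19 mm wide; open, the fingers measure 130 mm over their backs; the gripper's body (75 mm by 190 mm) begins 47 mm behind the grasp point.
Start: joints at [-1.357, 0.434, 0.025, 1.573, -0.012, 1.134, -0.075], TCP at [0.195, 0.594, 0.227] pointing down, gripper open.
Joint ranges: [-2.62, 2.62], [-0.44, 2.09], [-1.27, 1.32], [0.08, 2.57], [-1.32, 4.46], [0.12, 2], [-2.74, 2.74]. Speed limits (rad/s): [2.22, 2.22, 3.01, 3.01, 3.14, 3.14, 3.14].

INTERFACE

Orientations are given as a rotation vector (axis times angle).
In Python, from cell import observe, get_image, sign_off, find_in, trace, place_of gives the robot as it stands. The module is installed in compiled form; this text tells all that it offers.
- The arm moves only by the shell command python3 -m handwheel 'ROWS' [OPENING] [FORCE]. ROWS is JSON, a list of rows, each a list of 6 numbers: the shift along the tool's x, y, z each as a share of 0.02 m, from -1 to 1, then the turn, a rotation vector about the tool's x, y, z each as a share of 4 degrees, from -1 to 1. A call has 1 to 8 rows; each row shifts and turns the commanded pose from where the row before left it, along the tool's axes as they then stand; what a row does not reach is not made up. A row lasts 1/12 s, in which the tool goes at most 41.7 mm and 7.16 degrees, less where a joint would pass 70% of its speed; a pose out of reach is approached as far as the arm can. A call with a number of a shift or a turn outside -1 to 1 is refused whole. A call with a gripper value outside its range is refused whole. OPENING is the opening, from 0 (shut) to 1 (fully open), set as the call begins (- or left out, the last holds). The fingers move at their own pace and stop on an object; FORCE is the grip in N (left out, the last holds). Time passes only in rows, so rows that do not move let the fingers close. It gives the time, the measured TCP pose, the force, the opening and the grip force at its end, in the units of the state.
- observe(): the state, without advancing time (a new reading comes with each control period).
- get_image(name): name is "side" or "top" or "wrist"; returns a dict with "image" (384x512x3 uint8, red, green, blue), "fx", "fy", "cx", "cy" (pixels), "k1" (the pictures are not rectified: a ray, as slopes to the right and down, at radius r is drawn at 1 + k1 r^2 times it, then the intrinsics apply), "position" and "orientation" of the camera in the world. Camera axes: x right, y down, z forward; pixel columns grow to the right and rows downward; lengths in m; the calibration is good to about 2 mm. A picture is of the moment at which its call begins. There is no depth.
- sign_off(): hands the job in; it is judged then, once.
Trained networks look in the newest picture that a camera, given by its name, has taken for a name from the list of things; names that differ only in an ending like _2 or _b are one class to them, and where a whole thing is asked for, a point or a joint stands for the part that bears it (a point fixed in the world has none). Each returns a list of dicts, best first, with "score" (0 to 1); they miss things now and then, are a little off and sometimes report something else, mostly with a low value. They report only what shows in the picture. A call takes as long as a camera call. They do not tell look-alikes from the thing itself.
- find_in(label, camera): "rect" ([centre column, centre row, width, height] as shares, 0 to 1, of the picture: columns of its width, rows of its height, round what is visible of it).
- trace(label, camera): "region" (384x512 bool, what is visible of it) and "rect" ([centre column, centre row, width, height] as shares, 0 to 1, of the picture: columns of its width, rows of its height, round what is visible of it).
- place_of(label, camera): "point" ([column, row] as shares, 0 to 1, of the picture: columns of its width, rows of its height: a listed point, or the origin of a listed thing).
The state is a dict: "clock": time; "joints": joint angles; "dq": joint speeds; "joint_efforts": joint torques, N m; "position": TCP position; "ee_rot": TCP orientation; "force": force on the tool from outside, world axes, zero at the start; "ft_torque": the same for the moment, N m; "width": opening from 0.0 (shut) to 1.0 (fully open); "gripper_force": force on a finger pad.
Only numpy, scipy, OpenCV 4.12 (cv2) and the standard library are available. Lean on these libraries where they do the work, as an engineer would, in place of code of your own. Each camera call takes 0.05 s, during which the arm holds its last target. There are 200 camera calls.

## Working session

There is one attempt and no reset: what is moved stays moved. The work goes in short steps, Python scripts to look and compute and a shell command to move; the robot and the scene stay as the last step left them, time stands still between calls to the robot, and variables do not carry over. Pictures are saved under pics/ and viewed, at most 14 in all, crops included, and the job is handed in when it is done.

```bash
mkdir -p pics; cat > h.py <<'E'
import numpy as np, cv2, json
from scipy.spatial.transform import Rotation as R
from cell import observe, get_image, find_in, trace, place_of
def cam(n): 
    return get_image(n)
def Rc(c):
    o=np.array(c["orientation"],float)
    return R.from_rotvec(o).as_matrix() if o.size==3 else (o if o.shape==(3,3) else R.from_quat(o).as_matrix())
def ray(c,px):
    u=(px[0]-c["cx"])/c["fx"]; v=(px[1]-c["cy"])/c["fy"]
    rd=np.hypot(u,v); r=rd
    for _ in range(30): r=rd/(1+c["k1"]*r*r)
    s=r/rd if rd>0 else 1
    d=Rc(c)@np.array([u*s,v*s,1]); return np.array(c["position"]),d/np.linalg.norm(d)
def at_z(c,px,z):
    p,d=ray(c,px); return p+d*(z-p[2])/d[2]
def proj(c,P):
    q=Rc(c).T@(np.array(P)-np.array(c["position"])); u,v=q[:2]/q[2]
    k=1+c["k1"]*(u*u+v*v); return np.array([c["cx"]+c["fx"]*u*k,c["cy"]+c["fy"]*v*k])
def sh(pt): return (pt[0]*512,pt[1]*384)
def save(c,n,crop=None,s=1.5):
    im=c["image"][:,:,::-1]
    if crop: a,b,e,f=crop; im=im[b:f,a:e]
    cv2.imwrite("pics/"+n,cv2.resize(im,None,fx=s,fy=s,interpolation=cv2.INTER_CUBIC))
E
python3 - <<'E'
from h import *
for n in ("top","side"):
    c=cam(n); save(c,n+"0.png")
    print(n,np.round(c["position"],3),np.round(c["orientation"],3),c["fx"],c["k1"])
    for l,z in (("safe",0),("door_hinge",.145),("door_handle",.145),("rack",0),("stand",0),("slope",.055),("deck",0),("slot0",.095),("blade0",.01),("mug",0),("jar",0),("bottle",0)):
        for d in place_of(l,n)[:6]:
            px=sh(d["point"]); print(l,round(d["score"],2),np.round(px,0),np.round(at_z(c,px,z)[:2],3))
print(observe())
E
```

```text
top [ 0.426 -0.024  1.574] [-2.135  2.199 -0.124] 435.70261417640916 -0.15715032175432053
safe 0.36 [351. 222.] [ 0.456 -0.378]
door_hinge 0.8 [159. 180.] [0.614 0.286]
door_handle 0.95 [222. 203.] [0.529 0.076]
rack 0.69 [349. 216.] [ 0.48  -0.374]
stand 0.57 [294. 178.] [ 0.625 -0.177]
slope 0.67 [298. 176.] [ 0.623 -0.187]
slope 0.58 [339. 157.] [ 0.69  -0.335]
slope 0.34 [293. 178.] [ 0.618 -0.167]
deck 0.9 [266. 238.] [ 0.41  -0.067]
slot0 0.9 [226. 164.] [0.668 0.063]
slot0 0.67 [251. 135.] [ 0.766 -0.024]
blade0 0.64 [353. 238.] [ 0.401 -0.381]
blade0 0.61 [383. 202.] [ 0.526 -0.501]
blade0 0.46 [350. 226.] [ 0.443 -0.372]
blade0 0.45 [371. 167.] [ 0.655 -0.461]
mug 0.91 [128. 201.] [0.558 0.432]
mug 0.28 [347. 215.] [ 0.484 -0.366]
jar 0.77 [249. 135.] [ 0.789 -0.016]
jar 0.74 [161. 182.] [0.624 0.309]
jar 0.47 [296. 177.] [ 0.63  -0.184]
jar 0.26 [338. 159.] [ 0.692 -0.343]
bottle 0.92 [339. 155.] [ 0.704 -0.349]
side [ 0.078 -0.526  1.025] [-2.314  0.971 -0.35 ] 407.2826704268173 -0.0688183927622767
safe 0.75 [226. 166.] [0.663 0.159]
door_hinge 0.73 [185. 124.] [0.608 0.27
[... 797 characters left out ...]
ts': array([-1.35656271,  0.43453317,  0.02500963,  1.5731912 , -0.01158942,
        1.13402057, -0.07511383]), 'dq': array([ 4.58694169e-04,  7.06124771e-04, -2.81206197e-04,  9.97427955e-05,
        3.84213867e-04,  2.04205564e-03, -7.10336163e-04]), 'joint_efforts': array([-9.89353139e-04, -6.67677641e+01,  9.83191207e-01, -3.14805400e+01,
       -6.08767499e-02,  3.25566251e-02,  6.37537426e-06]), 'position': array([0.19476198, 0.59388948, 0.22672474]), 'ee_rot': array([ 4.95757574e-01,  3.10220351e+00, -1.44058727e-05]), 'force': array([-0.74828528, -0.74916782,  0.38090707]), 'ft_torque': array([ 0.00845727, -0.01043572,  0.02775503]), 'gripper_force': 0.0, 'width': 0.9993494548539007}
```

View pics/top0.png

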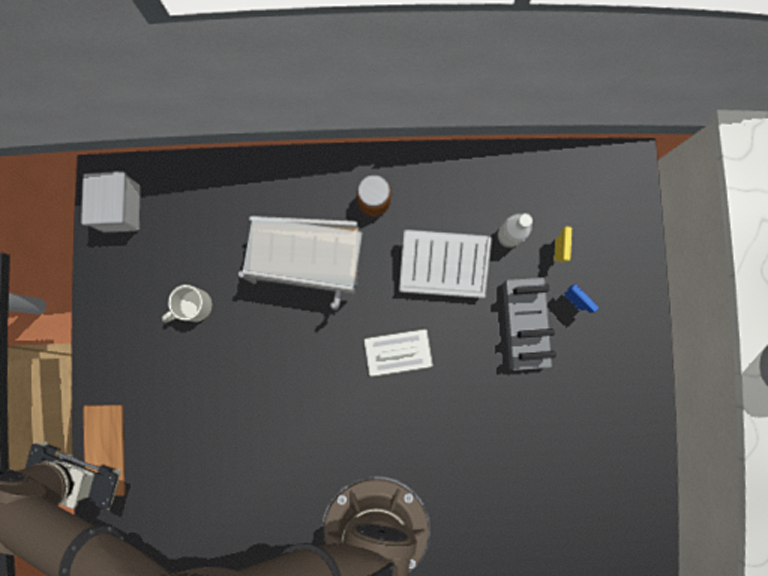

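View pics/side0.png

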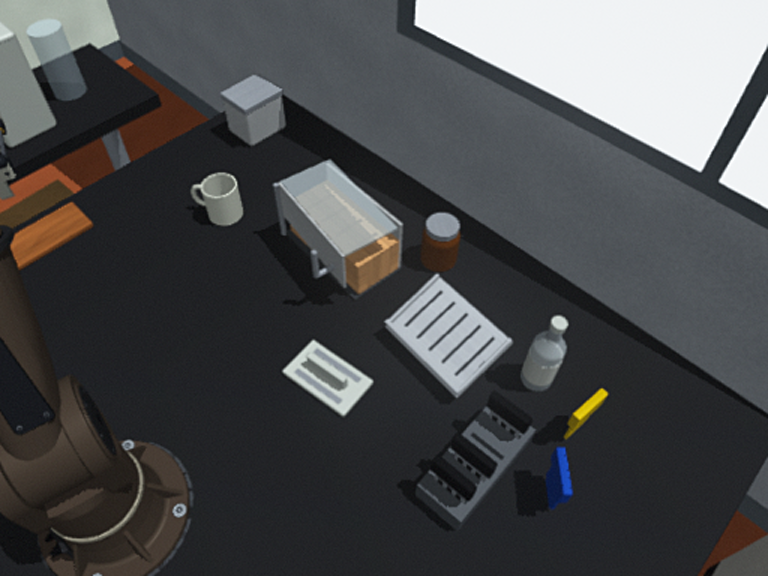

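```bash
cat >> h.py <<'E'
from scipy.optimize import least_squares
def best(l,n,k=0):
    d=place_of(l,n); return sh(d[k]["point"])
def tri(cs,pxs):
    A=np.zeros((3,3));b=np.zeros(3)
    for c,p in zip(cs,pxs):
        o,d=ray(c,p); M=np.eye(3)-np.outer(d,d); A+=M; b+=M@o
    return np.linalg.solve(A,b)
def down(ydir):  # tool R: z down, y along ydir
    y=np.array([ydir[0],ydir[1],0.]); y/=np.linalg.norm(y); z=np.array([0,0,-1.]); return np.column_stack([np.cross(y,z),y,z])
def plan(pos,Rt,sym=True):
    s=observe(); R0=R.from_rotvec(s["ee_rot"]).as_matrix()
    c=[Rt]+([Rt@np.diag([-1,-1,1.])] if sym else [])
    for T in c:
        rv=R.from_matrix(R0.T@T).as_rotvec(); d=np.array(pos)-s["position"]
        print("turn/4deg",np.round(np.degrees(rv)/4,2),"then shift/20mm",np.round(T.T@d/.02,2),"| shift-first",np.round(R0.T@d/.02,2))
    print("  j7",round(s["joints"][6],2),"pos",np.round(s["position"],4),"F",np.round(s["force"],1),"w",round(s["width"],3),"t",round(s["clock"],1))
def rz(a): return np.array([[np.cos(a),-np.sin(a)],[np.sin(a),np.cos(a)]])
E
python3 - <<'E'
from h import *
ct,cs=cam("top"),cam("side")
obs=[]
for l,m in (("door_hinge",(-62,127,145)),("door_handle",(-114,-88,145)),("safe",(0,0,0))):
    for c,n in ((ct,"top"),(cs,"side")):
        d=[x for x in place_of(l,n) if x["score"]>.5]
        if d: obs.append((c,sh(d[0]["point"]),np.array(m)/1000.))
def f(p): return np.concatenate([proj(c,np.r_[p[:2]+rz(p[2])@m[:2],m[2]])-px for c,px,m in obs])
r=least_squares(f,[.67,.15,-.1],loss="soft_l1"); p=r.x; print("safe",p,np.round(r.fun,1))
H=p[:2]+rz(p[2])@[-.062,.127]; 
for l in ("door_hinge","door_handle"): print(l,tri([ct,cs],[best(l,"top"),best(l,"side")]))
g=p[:2]+rz(p[2])@[-.114,-.088]; print("hinge",H,"handle",g)
plan(np.r_[g,.126],down(rz(p[2])@[0,1]))
# crops
t=cv2.resize(ct["image"][140:210,255:400],None,fx=4,fy=4,interpolation=cv2.INTER_CUBIC)[:, :, ::-1]
s=cv2.resize(cs["image"][170:275,240:385],None,fx=4,fy=4,interpolation=cv2.INTER_CUBIC)[:,:,::-1]
s=s[:,:580]; im=np.vstack([t,s]); im=cv2.resize(im,None,fx=.85,fy=.85); im=im[:600]; cv2.imwrite("pics/c1.png",im)
E
```

```text
safe [ 0.65335824  0.14198272 -0.16456933] [ 1.8 -0.4 -1.1 -0.4 -1.6  1.2  2.3 -0. ]
door_hinge [0.61614178 0.28317719 0.13678855]
door_handle [0.52482489 0.07189153 0.1493645 ]
hinge [0.61300201 0.27742413] handle [0.52648167 0.07384803]
turn/4deg [ 0.    0.   -2.18] then shift/20mm [-20.62 -22.93   5.04] | shift-first [-23.86 -19.54   5.04]
turn/4deg [ 0.   -0.   42.82] then shift/20mm [20.62 22.93  5.04] | shift-first [-23.86 -19.54   5.04]
  j7 -0.08 pos [0.1947 0.5939 0.2268] F [-0.2 -0.3  0.8] w 1.001 t 1.9
```

View pics/c1.png

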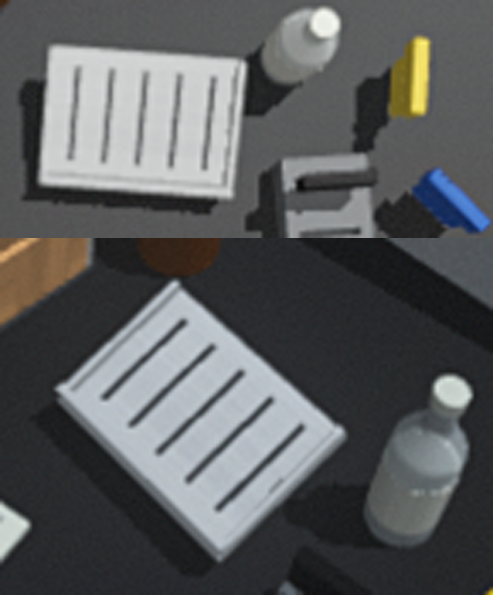

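```bash
python3 -m handwheel '[[0,0,0,0,0,-0.73],[0,0,0,0,0,-0.73],[0,0,0,0,0,-0.72],[-0.6,-0.65,0,0,0,0],[-0.86,-0.96,0,0,0,0],[-0.86,-0.96,0,0,0,0],[-0.86,-0.96,0,0,0,0],[-0.86,-0.96,0,0,0,0]]' 1 20
for i in 1; do python3 -m handwheel '[[-0.86,-0.96,0,0,0,0],[-0.86,-0.96,0,0,0,0],[-0.86,-0.96,0,0,0,0],[-0.86,-0.96,0,0,0,0],[-0.86,-0.96,0,0,0,0],[-0.86,-0.96,0,0,0,0],[-0.86,-0.96,0,0,0,0],[-0.86,-0.96,0,0,0,0]]'; done
python3 -m handwheel '[[-0.86,-0.96,0,0,0,0],[-0.86,-0.96,0,0,0,0],[-0.86,-0.96,0,0,0,0],[-0.86,-0.96,0,0,0,0],[-0.86,-0.96,0,0,0,0],[-0.86,-0.96,0,0,0,0],[-0.86,-0.96,0,0,0,0],[-0.86,-0.96,0,0,0,0]]'
python3 -m handwheel '[[-0.86,-0.96,0,0,0,0],[-0.86,-0.96,0,0,0,0],[-0.86,-0.96,0,0,0,0],[-0.4,-0.5,0,0,0,0],[0,0,0,0,0,0]]'
python3 - <<'E'
from h import *
p=np.array([.6534,.142,-.1646]); g=p[:2]+rz(p[2])@[-.114,-.088]
c=cam("wrist"); save(c,"w0.png"); print(c["position"],c["fx"])
for d in place_of("door_handle","wrist"): print(d["score"],sh(d["point"]),at_z(c,sh(d["point"]),.145))
print(proj(c,np.r_[g,.145]))
plan(np.r_[g,.126],down(rz(p[2])@[0,1]))
E
```

```text
clock: 2.57
position: [0.2602, 0.491, 0.2268]
ee_rot: [0.258, 3.131, 0.0]
force: [0.5, 0.3, 0.7]
width: 1.001
gripper_force: 0.0
clock: 3.23
position: [0.3709, 0.3169, 0.227]
ee_rot: [0.258, 3.131, 0.001]
force: [-0.5, 0.6, 0.4]
width: 0.999
gripper_force: 0.0
clock: 3.9
position: [0.4815, 0.1428, 0.227]
ee_rot: [0.258, 3.13, 0.001]
force: [0.1, 0.3, 1.4]
width: 0.997
gripper_force: 0.0
clock: 4.32
position: [0.53, 0.0638, 0.2269]
ee_rot: [0.266, 3.129, -0.002]
force: [0.4, 0.6, 0.5]
width: 1.004
gripper_force: 0.0
[0.45119389 0.07683002 0.38376064] 282.42882922031396
0.68 (269.5168, 191.808) [0.52837135 0.07345863 0.145     ]
0.39 (113.408, 242.49599999999998) [ 0.5534922  -0.08128443  0.145     ]
[269.64602954 189.77357473]
turn/4deg [ 0.   -0.   -0.02] then shift/20mm [0.15 0.3  5.03] | shift-first [0.15 0.3  5.03]
turn/4deg [-1.000e-02 -1.000e-02  4.498e+01] then shift/20mm [-0.15 -0.3   5.03] | shift-first [0.15 0.3  5.03]
  j7 1.27 pos [0.5285 0.0674 0.2266] F [-0.1  1.2  1. ] w 1.005 t 4.4
```

View pics/w0.png

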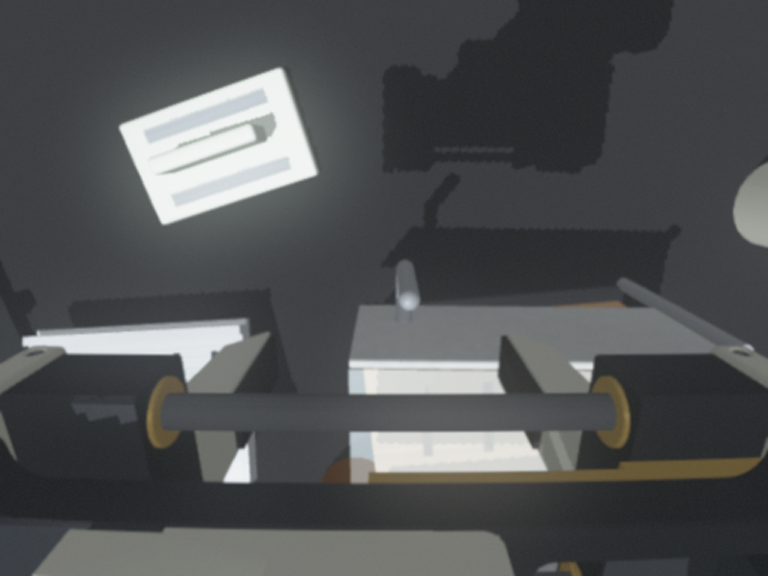

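```bash
python3 -m handwheel '[[0.1,0.3,0,0,0,0],[0,0,1,0,0,0],[0,0,1,0,0,0],[0,0,1,0,0,0],[0,0,1,0,0,0],[0,0,1,0,0,0],[0,0,0,0,0,0]]' 
python3 -m handwheel '[[0,0,0,0,0,0],[0,0,0,0,0,0],[0,0,0,0,0,0],[0,0,0,0,0,0],[0,0,0,0,0,0],[0,0,0,0,0,0],[0,0,0,0,0,0],[0,0,0,0,0,0]]' 0 25
python3 - <<'E'
from h import *
s=observe(); print(s["width"],s["force"],s["joints"])
p=np.array([.6534,.142,-.1646]); H=p[:2]+rz(p[2])@[-.062,.127]
T=R.from_rotvec(s["ee_rot"]).as_matrix(); x=s["position"]
d=np.r_[rz(-np.radians(4))@(x[:2]-H)+H,x[2]]-x; print("row shift at 4deg cw",T.T@d/.02, "r",np.linalg.norm(x[:2]-H),x)
E
```

```text
clock: 5.0
position: [0.5247, 0.0754, 0.1236]
ee_rot: [-0.254, -3.126, 0.002]
force: [-1.8, -0.7, -0.7]
width: 1.002
gripper_force: 0.0
clock: 5.67
position: [0.5276, 0.0737, 0.1269]
ee_rot: [0.259, 3.131, 0.0]
force: [-0.0, -0.5, 0.4]
width: 0.468
gripper_force: 0.0
0.46833727172871353 [-0.02119259 -0.48972154  0.44455767] [-0.4274116   0.39852043  0.24984514  1.93378243 -0.13116376  0.82448604
  1.29878826]
row shift at 4deg cw [ 7.43822909e-01  2.03471308e-01 -1.27777570e-04] r 0.22096321816027126 [0.5276136  0.07366404 0.12689789]
```

```bash
python3 -m handwheel '[[0,0,0,0,0,0],[0,0,0,0,0,0],[0,0,0,0,0,0],[0,0,0,0,0,0],[0,0,0,0,0,0],[0,0,0,0,0,0],[0,0,0,0,0,0],[0,0,0,0,0,0]]' 0 25
python3 -m handwheel '[[0.37,0.1,0,0,0,0.5],[0.37,0.1,0,0,0,0.5],[0.74,0.2,0,0,0,1],[0.74,0.2,0,0,0,1]]'
python3 - <<'E'
from h import *
s=observe(); print(s["width"],s["force"],s["joints"])
p=np.array([.6534,.142,-.1646]); H=p[:2]+rz(p[2])@[-.062,.127]
T=R.from_rotvec(s["ee_rot"]).as_matrix(); x=s["position"]
d=np.r_[rz(-np.radians(4))@(x[:2]-H)+H,x[2]]-x; print("row shift at 4deg cw",T.T@d/.02, "r",np.linalg.norm(x[:2]-H),x)
E
```

```text
clock: 6.33
position: [0.5282, 0.0758, 0.1268]
ee_rot: [0.256, 3.13, 0.003]
force: [3.7, 7.2, -3.6]
width: 0.125
gripper_force: 25.0
clock: 6.67
position: [0.4883, 0.0977, 0.1268]
ee_rot: [0.588, 3.084, 0.004]
force: [6.5, 10.0, -8.7]
width: 0.125
gripper_force: 25.0
0.12526573163572674 [ 6.48986647  9.98234175 -8.72684901] [-0.53563227  0.34903505  0.29690001  2.02020838 -0.14321842  0.78854529
  1.03937326]
row shift at 4deg cw [ 0.73680599  0.19989184 -0.00074565] r 0.2187538222749257 [0.48831685 0.09773346 0.12675627]
```

```bash
python3 -m handwheel '[[0.74,0.2,0,0,0,1],[0.74,0.2,0,0,0,1],[0.74,0.2,0,0,0,1],[0.74,0.2,0,0,0,1],[0.74,0.2,0,0,0,1],[0.74,0.2,0,0,0,1],[0.74,0.2,0,0,0,1]]' | tee /dev/stderr | grep -q force && python3 -m handwheel '[[0.74,0.2,0,0,0,1],[0.74,0.2,0,0,0,1],[0.74,0.2,0,0,0,1],[0.74,0.2,0,0,0,1],[0.74,0.2,0,0,0,1],[0.74,0.2,0,0,0,1],[0.74,0.2,0,0,0,1]]'
python3 - <<'E'
from h import *
s=observe(); print(s["width"],s["force"],s["joints"])
p=np.array([.6534,.142,-.1646]); H=p[:2]+rz(p[2])@[-.062,.127]
T=R.from_rotvec(s["ee_rot"]).as_matrix(); x=s["position"]
d=np.r_[rz(-np.radians(4))@(x[:2]-H)+H,x[2]]-x; print("row shift at 4deg cw",T.T@d/.02, "r",np.linalg.norm(x[:2]-H),x)
E
```

```text
clock: 7.83
position: [0.3934, 0.2796, 0.1268]
ee_rot: [1.968, 2.446, 0.003]
force: [9.3, -1.6, -7.5]
width: 0.126
gripper_force: 25.0
0.12622940069243824 [ 9.31576428 -1.64145143 -7.49638884] [-1.10087073  0.34063122  0.47411602  2.06464557 -0.216506    0.78116603
 -0.28013095]
row shift at 4deg cw [7.40641510e-01 1.97460768e-01 2.67844413e-04] r 0.2196341179065632 [0.39342483 0.27964245 0.12677167]clock: 7.25
position: [0.4183, 0.1772, 0.1268]
ee_rot: [1.317, 2.849, 0.005]
force: [11.7, 5.5, -16.3]
width: 0.124
gripper_force: 25.0
```

```bash
python3 -m handwheel '[[0.74,0.2,0,0,0,1],[0.74,0.2,0,0,0,1],[0.74,0.2,0,0,0,1],[0.74,0.2,0,0,0,1],[0.74,0.2,0,0,0,1],[0.74,0.2,0,0,0,1],[0.74,0.2,0,0,0,1],[0,0,0,0,0,0]]'
python3 -m handwheel '[[0,0,0,0,0,0],[0,0,0,0,0,0],[0,0,0,0,0,0],[0,0,0,0,0,0],[0,0,0,0,0,0],[0,0,0,0,0,0]]' 0.6
python3 -m handwheel '[[0,0,-0.5,0,0,0],[0,0,-1,0,0,0],[0,0,-1,0,0,0],[0,0,-1,0,0,0],[0,0,-1,0,0,0],[0,0,-1,0,0,0],[0,0,-1,0,0,0],[0,0,-1,0,0,0]]'
python3 - <<'E'
from h import *
c=cam("top"); save(c,"t1.png",(100,80,420,300),2.4)
p=np.array([.6534,.142,-.1646])
# side
cs=cam("side")
for n,c in (("top",c),("side",cs)):
  for l,z in (("slot0",.095),("door_handle",.145)):
    for d in place_of(l,n)[:6]:
        px=sh(d["point"]); w=at_z(c,px,z)[:2]; print(n,l,round(d["score"],2),np.round(px,1),np.round(w,4),"safe fr",np.round(rz(-p[2])@(w-p[:2]),4))
# look pose: tool such that wrist cam sees slots: over safe, tool y along safe y
for a in (0,): plan(np.r_[p[:2]+rz(p[2])@[0,0],.30],down(rz(p[2])@[0,1]))
E
```

```text
clock: 8.5
position: [0.4204, 0.3845, 0.1267]
ee_rot: [2.501, 1.9, 0.004]
force: [-0.5, 0.8, 4.3]
width: 0.129
gripper_force: 25.0
clock: 9.0
position: [0.4189, 0.3815, 0.1268]
ee_rot: [-2.499, -1.903, 0.0]
force: [-0.1, -0.8, -0.8]
width: 0.514
gripper_force: 0.0
clock: 9.67
position: [0.419, 0.3814, 0.2786]
ee_rot: [-2.5, -1.902, -0.001]
force: [0.9, 0.3, 0.4]
width: 0.602
gripper_force: 0.0
top slot0 0.84 [225.9 164.8] [0.6652 0.0646] safe fr [ 0.0244 -0.0745]
top slot0 0.84 [210.1 166.9] [0.6597 0.119 ] safe fr [ 0.01   -0.0217]
top slot0 0.83 [180.7 164.6] [0.6709 0.2208] safe fr [0.0043 0.0806]
top slot0 0.75 [194.5 163.8] [0.6721 0.1728] safe fr [0.0134 0.0334]
top door_handle 0.59 [133.2 239.5] [0.4177 0.3743] safe fr [-0.2706  0.1906]
side slot0 0.97 [230.2 153.7] [0.6515 0.1213] safe fr [ 0.0015 -0.0208]
side slot0 0.76 [244.7 160.8] [0.6623 0.0684] safe fr [ 0.0208 -0.0711]
side slot0 0.74 [222.5 140.8] [0.6729 0.1792] safe fr [0.0132 0.0399]
side slot0 0.61 [215.3 133.4] [0.6794 0.2204] safe fr [0.0128 0.0816]
side door_handle 0.81 [113.6 139.8] [0.4111 0.3801] safe fr [-0.2781  0.1952]
turn/4deg [-2.0e-02  0.0e+00 -2.4e+01] then shift/20mm [-13.55  -9.89  -1.19] | shift-first [-8.42 14.5  -1.19]
turn/4deg [0.0e+00 2.0e-02 2.1e+01] then shift/20mm [13.55  9.89 -1.19] | shift-first [-8.42 14.5  -1.19]
  j7 -0.88 pos [0.4186 0.3815 0.2763] F [-0.6 -0.6 -0.6] w 0.597 t 10.0
```

View pics/t1.png

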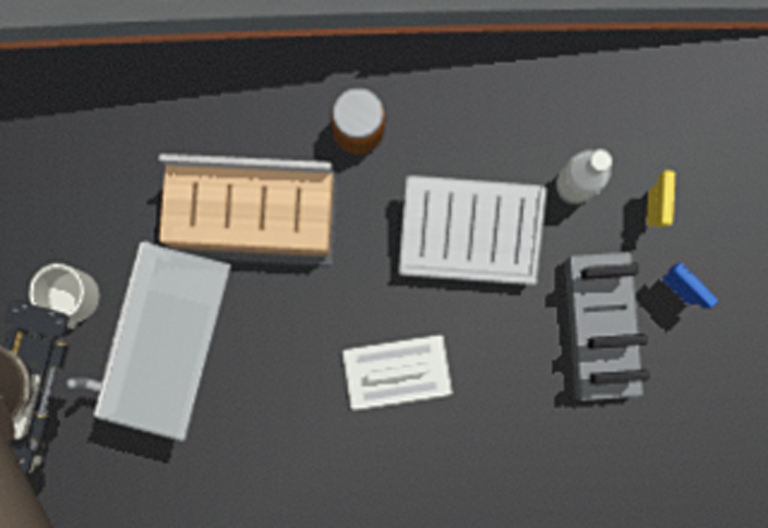

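```bash
python3 -m handwheel '[[0,0,0,0,0,-1],[0,0,0,0,0,-1],[0,0,0,0,0,-1],[0,0,0,0,0,-1],[0,0,0,0,0,-1],[0,0,0,0,0,-1],[0,0,0,0,0,-1],[0,0,0,0,0,-1]]' >/dev/null
python3 -m handwheel '[[0,0,0,0,0,-1],[0,0,0,0,0,-1],[0,0,0,0,0,-1],[0,0,0,0,0,-1],[0,0,0,0,0,-1],[0,0,0,0,0,-1],[0,0,0,0,0,-1],[0,0,0,0,0,-1]]' >/dev/null
python3 -m handwheel '[[0,0,0,0,0,-1],[0,0,0,0,0,-1],[0,0,0,0,0,-1],[0,0,0,0,0,-1],[0,0,0,0,0,-1],[0,0,0,0,0,-1],[0,0,0,0,0,-1],[0,0,0,0,0,-1]]' >/dev/null
python3 -m handwheel '[[0,0,0,0,0,-1],[0,0,0,0,0,-0.9],[-0.98,-0.87,0.14,0,0,0],[-0.98,-0.87,0.14,0,0,0],[-0.98,-0.87,0.14,0,0,0],[-0.98,-0.87,0.14,0,0,0],[-0.98,-0.87,0.14,0,0,0],[-0.98,-0.87,0.14,0,0,0]]' >/dev/null
python3 -m handwheel '[[-0.98,-0.87,0.14,0,0,0],[-0.98,-0.87,0.14,0,0,0],[-0.98,-0.87,0.14,0,0,0],[-0.98,-0.87,0.14,0,0,0],[-0.98,-0.87,0.14,0,0,0],[-0.98,-0.87,0.14,0,0,0],[-0.98,-0.87,0.14,0,0,0],[0,0,0,0,0,0]]' 
python3 -m handwheel '[[0,0,0,0,0,0],[0,0,0,0,0,0]]' 
python3 - <<'E'
from h import *
c=cam("wrist"); save(c,"w1.png"); import pickle; pickle.dump(c,open("w1.pkl","wb"))
for d in place_of("slot0","wrist")[:8]:
    px=sh(d["point"]); w=at_z(c,px,.095)[:2]; print(round(d["score"],2),np.round(px,1),np.round(w,4))
E
```

```text
clock: 13.3
position: [0.6686, 0.1411, 0.2383]
ee_rot: [-0.061, -3.14, 0.007]
force: [-1.4, -1.6, -0.4]
width: 0.598
gripper_force: 0.0
clock: 13.47
position: [0.6657, 0.148, 0.2393]
ee_rot: [-0.05, -3.139, -0.0]
force: [-0.1, 0.4, -0.0]
width: 0.603
gripper_force: 0.0
0.89 [326.  179.2] [0.6698 0.2222]
0.73 [234.8 175.7] [0.6626 0.1215]
0.72 [187.6 175.7] [0.6608 0.0694]
0.65 [274.1 175.2] [0.6634 0.1648]
```

View pics/w1.png

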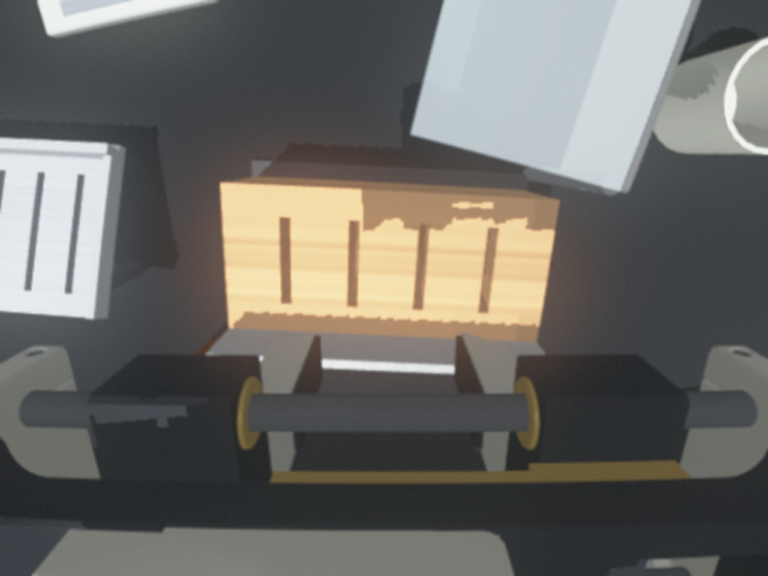

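```bash
cat > slots.py <<'E'
from h import *
import pickle
def slots(c):
    g=cv2.cvtColor(c["image"],cv2.COLOR_RGB2GRAY); hsv=cv2.cvtColor(c["image"],cv2.COLOR_RGB2HSV)
    G=cv2.resize(g,None,fx=4,fy=4,interpolation=cv2.INTER_CUBIC)
    bg=cv2.medianBlur(G,101); m=((G<0.7*bg)).astype(np.uint8)
    n,l,st,ce=cv2.connectedComponentsWithStats(m); out=[]
    for i in range(1,n):
        x,y,w,h,a=st[i]
        if not(15<w<70 and 160<h<300 and a>.5*w*h and 110*4<y<150*4 and 150*4<x<360*4): continue
        ys,xs=np.where(l==i); pts=np.c_[(xs+.5)/4-.5,(ys+.5)/4-.5]
        W=np.array([at_z(c,p,.095)[:2] for p in pts[::7]])
        r=cv2.minAreaRect((W*1000).astype(np.float32)); mu=W.mean(0); u=np.linalg.svd(W-mu)[2][0]; u*=np.sign(u[0])
        v=np.array([-u[1],u[0]]); s=(W-mu)@u; t=(W-mu)@v
        q=lambda a:np.percentile(a,[2,50,98])*1000
        out.append((mu,np.arctan2(u[1],u[0]),np.round(q(s),1),np.round(q(t),1)))
    return sorted(out,key=lambda o:o[0][1])
E
python3 - <<'E'
from slots import *
c=pickle.load(open("w1.pkl","rb")); o=slots(c)
for x in o: print(np.round(x[0],4),round(x[1],3),x[2],x[3])
m=np.array([x[0] for x in o]); d=m[-1]-m[0]; print("yaw",np.arctan2(-d[0],d[1]),"pitch",np.linalg.norm(np.diff(m,axis=0),axis=1))
print(c["position"],R.from_matrix(Rc(c)).as_rotvec())
print(at_z(c,(255,200),0))
# rack blades by side and top
for n in ("top","side"):
    cc=cam(n)
    for d in place_of("blade0",n)[:7]:
        px=sh(d["point"]); print(n,round(d["score"],2),np.round(px),np.round(at_z(cc,px,.01)[:2],3))
    print("deck",[np.round(at_z(cc,sh(d["point"]),0)[:2],3) for d in place_of("deck",n)[:1]])
E
```

```text
[0.6576 0.0722] -0.085 [-29.5  -0.6  31.7] [-3.2  0.   3.2]
[0.6626 0.1214] -0.072 [-30.2  -0.2  31. ] [-2.7  0.   3. ]
yaw -0.10072641716782404 pitch [0.04944572]
[0.58632271 0.14981379 0.39645456] [2.09208728 2.0259015  0.30480143]
[0.7247208  0.14054493 0.        ]
top 0.71 [380. 198.] [ 0.54 -0.49]
top 0.69 [372. 169.] [ 0.65  -0.466]
top 0.62 [353. 236.] [ 0.406 -0.383]
top 0.58 [350. 223.] [ 0.454 -0.373]
top 0.43 [349. 193.] [ 0.561 -0.376]
deck [array([ 0.416, -0.06 ])]
side 0.89 [312. 320.] [ 0.452 -0.381]
side 0.86 [300. 331.] [ 0.411 -0.377]
side 0.82 [364. 331.] [ 0.524 -0.495]
side 0.76 [382. 284.] [ 0.663 -0.456]
side 0.55 [331. 289.] [ 0.556 -0.365]
deck [array([ 0.422, -0.062])]
```

```bash
sed -i 's/bg=cv2.medianBlur(G,101); m=((G<0.7\*bg))/bg=cv2.morphologyEx(G,cv2.MORPH_CLOSE,np.ones((1,61),np.uint8)); m=((G<0.72*bg))/' slots.py
python3 - <<'E'
from slots import *
c=pickle.load(open("w1.pkl","rb")); o=slots(c)
for x in o: print(np.round(x[0],4),round(x[1],3),x[2],x[3])
m=np.array([x[0] for x in o]); d=m[-1]-m[0]; print("yaw",np.arctan2(-d[0],d[1]),"pitch",np.linalg.norm(np.diff(m,axis=0),axis=1))
E
```

```text
[0.6579 0.0722] -0.084 [-29.8  -0.7  31.6] [-3.3  0.   3.3]
[0.6625 0.1215] -0.074 [-30.2  -0.3  31.1] [-3.  -0.   3.2]
yaw -0.09236037757469841 pitch [0.04952211]
```

```bash
sed -i 's/150\*4 and 150/165*4 and 150/' slots.py
python3 - <<'E'
from slots import *
c=pickle.load(open("w1.pkl","rb")); o=slots(c)
for x in o: print(np.round(x[0],4),round(x[1],3),x[2],x[3])
m=np.array([x[0] for x in o]); d=m[-1]-m[0]; yaw=np.arctan2(-d[0],d[1]); print("yaw",yaw,"pitch",np.linalg.norm(np.diff(m,axis=0),axis=1))
print(np.round(m.mean(0),4))
# view pose for the rack: guess centre (.49,-.374)
plan([.47,-.374,.25],down([1,0.0]))
E
```

```text
[0.6579 0.0722] -0.084 [-29.8  -0.7  31.6] [-3.3  0.   3.3]
[0.6625 0.1215] -0.074 [-30.2  -0.3  31.1] [-3.  -0.   3.2]
[0.6676 0.1713] -0.08 [-28.8  -0.4  30.2] [-3. -0.  3.]
yaw -0.09765182663555107 pitch [0.04952211 0.05009334]
[0.6627 0.1217]
turn/4deg [ 0.   -0.   22.05] then shift/20mm [-26.1   -9.81  -0.47] | shift-first [  8.99 -26.4   -0.48]
turn/4deg [ 0.000e+00  1.000e-02 -2.295e+01] then shift/20mm [26.1   9.81 -0.47] | shift-first [  8.99 -26.4   -0.48]
  j7 1.4 pos [0.6662 0.1481 0.2405] F [0.4 0.4 0.5] w 0.598 t 13.9
```

```bash
python3 -m handwheel '[[0.33,-1,-0.06,0,0,0],[0.33,-1,-0.06,0,0,0],[0.33,-1,-0.06,0,0,0],[0.33,-1,-0.06,0,0,0],[0.33,-1,-0.06,0,0,0],[0.33,-1,-0.06,0,0,0],[0.33,-1,-0.06,0,0,0],[0.33,-1,-0.06,0,0,0]]' >/dev/null
python3 -m handwheel '[[0.33,-1,-0.06,0,0,0],[0.33,-1,-0.06,0,0,0],[0.33,-1,-0.06,0,0,0],[0.33,-1,-0.06,0,0,0],[0.33,-1,-0.06,0,0,0],[0.33,-1,-0.06,0,0,0],[0.33,-1,-0.06,0,0,0],[0.33,-1,-0.06,0,0,0]]' >/dev/null
python3 -m handwheel '[[0.33,-1,-0.06,0,0,0],[0.33,-1,-0.06,0,0,0],[0.33,-1,-0.06,0,0,0],[0.33,-1,-0.06,0,0,0],[0.33,-1,-0.06,0,0,0],[0.33,-1,-0.06,0,0,0],[0.33,-1,-0.06,0,0,0],[0.33,-1,-0.06,0,0,0]]' >/dev/null
python3 -m handwheel '[[0.33,-1,-0.06,0,0,0],[0.33,-1,-0.06,0,0,0],[0,0,0,0,0,1],[0,0,0,0,0,1],[0,0,0,0,0,1],[0,0,0,0,0,1],[0,0,0,0,0,1],[0,0,0,0,0,1]]'
python3 -m handwheel '[[0,0,0,0,0,1],[0,0,0,0,0,1],[0,0,0,0,0,1],[0,0,0,0,0,1],[0,0,0,0,0,1],[0,0,0,0,0,1],[0,0,0,0,0,1],[0,0,0,0,0,1]]' >/dev/null
python3 -m handwheel '[[0,0,0,0,0,1],[0,0,0,0,0,1],[0,0,0,0,0,1],[0,0,0,0,0,1],[0,0,0,0,0,1],[0,0,0,0,0,1],[0,0,0,0,0,1],[0,0,0,0,0,0]]'
python3 -m handwheel '[[0,0,0,0,0,0],[0,0,0,0,0,0]]' 0.36
python3 - <<'E'
from h import *
c=cam("wrist"); save(c,"w2.png"); import pickle; pickle.dump(c,open("w2.pkl","wb"))
for d in place_of("blade0","wrist")[:8]:
    px=sh(d["point"]); w=at_z(c,px,.01)[:2]; print(round(d["score"],2),np.round(px,1),np.round(w,4))
for d in trace("blade0","wrist")[:8]:
    ys,xs=np.where(d["region"]); print(round(d["score"],2),np.round([xs.mean(),ys.mean(),xs.min(),xs.max(),ys.min(),ys.max()],0))
E
```

```text
clock: 16.53
position: [0.4783, -0.3666, 0.2717]
ee_rot: [0.707, 3.061, 0.0]
force: [-0.0, -0.2, 0.4]
width: 0.599
gripper_force: 0.0
clock: 17.87
position: [0.4785, -0.3664, 0.2716]
ee_rot: [2.142, 2.298, 0.0]
force: [-0.2, -0.0, 0.1]
width: 0.598
gripper_force: 0.0
clock: 18.03
position: [0.4783, -0.3666, 0.2716]
ee_rot: [2.136, 2.303, 0.0]
force: [0.7, -0.8, -0.1]
width: 0.503
gripper_force: 0.0
0.9 [210.5 158.9] [ 0.4072 -0.3741]
0.88 [243.9 161.8] [ 0.4576 -0.3748]
0.79 [284.2 232.7] [ 0.5302 -0.4871]
0.67 [306.  163.4] [ 0.5513 -0.3702]
0.6 [362.  218.1] [ 0.6528 -0.4524]
0.89 [239. 179. 231. 248. 144. 213.]
0.88 [285. 248. 270. 297. 227. 262.]
0.82 [322. 179. 310. 335. 146. 215.]
0.66 [368. 228. 349. 389. 220. 235.]
0.62 [198. 175. 188. 208. 141. 210.]
```

View pics/w2.png

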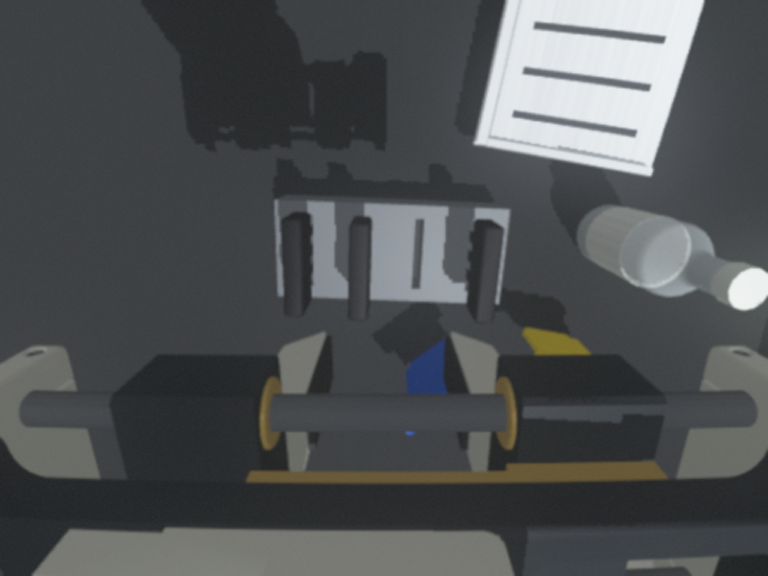

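```bash
cat > heads.py <<'E'
from h import *
from scipy.optimize import minimize
import pickle
def hull(c,x,y,a,z0,z1,lx,ly,S=4):
    P=[np.r_[np.array([x,y])+rz(a)@[sx*lx/2,sy*ly/2],z] for sx in(-1,1) for sy in(-1,1) for z in(z0,z1)]
    q=np.array([proj(c,p) for p in P]); m=np.zeros((384*S,512*S),np.uint8)
    cv2.fillConvexPoly(m,cv2.convexHull(np.round(((q+.5)*S-.5)*16).astype(np.int32)),1,shift=4); return m
def fit(c,reg,x,y,a,box=(.08,.12,.078,.016)):
    M=cv2.resize(reg.astype(np.uint8),None,fx=4,fy=4,interpolation=cv2.INTER_NEAREST)
    def f(p):
        m=hull(c,p[0]/100,p[1]/100,p[2]/10,*box); return -(m&M).sum()/max(1,(m|M).sum())
    r=minimize(f,[x*100,y*100,a*10],method="Nelder-Mead",options=dict(initial_simplex=np.array([[x*100,y*100,a*10]]+[[x*100+.8*(i==0),y*100+.8*(i==1),a*10+.6*(i==2)] for i in range(3)]),xatol=.005,fatol=1e-4))
    return r.x/[100,100,10],-r.fun
E
python3 - <<'E'
from heads import *
c=pickle.load(open("w2.pkl","rb"))
for d in trace("blade0","wrist")[:8]:
    ys,xs=np.where(d["region"])
    if ys.max()>217: continue
    w=at_z(c,(xs.mean(),ys.mean()),.1)
    print(fit(c,d["region"],w[0],w[1],1.6))
s=observe(); print(s["position"],s["joints"][6])
E
```

```text
(array([ 0.48333147, -0.38320866,  1.62      ]), np.float64(-0.0))
(array([ 0.5939036 , -0.36498409,  1.54      ]), np.float64(-0.0))
(array([ 0.43343294, -0.37328944,  1.56      ]), np.float64(-0.0))
[ 0.47823871 -0.36672788  0.27158809] 0.9975100982044653heads.py:11: RuntimeWarning: overflow encountered in scalar negative
  m=hull(c,p[0]/100,p[1]/100,p[2]/10,*box); return -(m&M).sum()/max(1,(m|M).sum())
```

```bash
sed -i 's/-(m&M).sum()/-float((m\&M).sum())/' heads.py
python3 - <<'E'
from heads import *
c=pickle.load(open("w2.pkl","rb")); P=[]
for d in trace("blade0","wrist")[:8]:
    ys,xs=np.where(d["region"])
    if ys.max()>217: continue
    w=at_z(c,(xs.mean(),ys.mean()),.1)
    r=fit(c,d["region"],w[0],w[1],1.6); P.append(r[0]); print(w,r)
P=np.array(sorted(P,key=lambda p:p[0])); d=P[-1]-P[0]; a=np.arctan2(d[1],d[0]); print("rack y dir angle",a)
b=P[0]; print(b); plan(np.r_[b[:2],.088],down([np.cos(a),np.sin(a)]),False)
E
```

```text
[ 0.4566648  -0.37787533  0.1       ] (array([ 0.45729148, -0.37653586,  1.5689906 ]), np.float64(0.9127636342738923))
[ 0.55657026 -0.37031742  0.1       ] (array([ 0.55585344, -0.37140036,  1.63622865]), np.float64(0.9181437051180938))
[ 0.40676627 -0.3759561   0.1       ] (array([ 0.40802935, -0.37677944,  1.57443065]), np.float64(0.9224030037546934))
rack y dir angle 0.03637231742831639
[ 0.40802935 -0.37677944  1.57443065]
turn/4deg [ 0.   -0.    0.53] then shift/20mm [-0.37 -3.53  9.18] | shift-first [-0.24 -3.54  9.18]
  j7 1.0 pos [ 0.4782 -0.3667  0.2716] F [ 0.5  0.5 -0.1] w 0.366 t 18.3
```

```bash
python3 -m handwheel '[[0,0,0,0,0,0.5],[-0.1,-0.9,0,0,0,0],[-0.1,-0.9,0,0,0,0],[-0.1,-0.9,0,0,0,0],[-0.07,-0.83,0,0,0,0],[0,0,1,0,0,0],[0,0,1,0,0,0],[0,0,1,0,0,0]]' >/dev/null
python3 -m handwheel '[[0,0,1,0,0,0],[0,0,1,0,0,0],[0,0,1,0,0,0],[0,0,0,0,0,0],[0,0,0,0,0,0]]'
python3 - <<'E'
from h import *
plan([.4080,-.3768,.088],down([np.cos(.033),np.sin(.033)]),False)
E
```

```text
clock: 19.37
position: [0.4075, -0.3765, 0.1512]
ee_rot: [-2.178, -2.262, 0.001]
force: [0.3, -0.3, -0.3]
width: 0.363
gripper_force: 0.0
turn/4deg [-0.02 -0.01  0.07] then shift/20mm [-0.01  0.02  3.16] | shift-first [-0.02  0.03  3.16]
  j7 1.14 pos [ 0.4075 -0.3765  0.1512] F [ 0.3 -0.3 -0.3] w 0.363 t 19.4
```

```bash
python3 -m handwheel '[[0,0,1,0,0,0],[0,0,1,0,0,0],[0,0,0.8,0,0,0],[0,0,0.36,0,0,0],[0,0,0,0,0,0]]'
python3 -m handwheel '[[0,0,0,0,0,0],[0,0,0,0,0,0],[0,0,0,0,0,0],[0,0,0,0,0,0],[0,0,0,0,0,0],[0,0,0,0,0,0],[0,0,0,0,0,0],[0,0,0,0,0,0]]' 0 25
python3 -m handwheel '[[0,0,-0.5,0,0,0],[0,0,-1,0,0,0],[0,0,-1,0,0,0],[0,0,-1,0,0,0],[0,0,-1,0,0,0],[0,0,-1,0,0,0],[0,0,-1,0,0,0],[0,0,-1,0,0,0]]'
python3 -m handwheel '[[0,0,-1,0,0,0],[0,0,-1,0,0,0],[0,0,0,0,0,0]]'
python3 - <<'E'
from h import *
s=np.array([.6579,.0722]); yaw=-.088
plan(np.r_[s,.25],down(rz(yaw)@[0,1]),False)
E
```

```text
clock: 19.78
position: [0.408, -0.3767, 0.0882]
ee_rot: [-2.178, -2.263, 0.0]
force: [0.2, 0.5, -0.2]
width: 0.356
gripper_force: 0.0
clock: 20.45
position: [0.4079, -0.3774, 0.0894]
ee_rot: [2.179, 2.262, 0.0]
force: [-2.7, -0.4, 7.8]
width: 0.171
gripper_force: 25.0
clock: 21.12
position: [0.4078, -0.3767, 0.2401]
ee_rot: [2.179, 2.262, 0.0]
force: [0.9, 0.3, -0.5]
width: 0.177
gripper_force: 25.0
clock: 21.37
position: [0.4088, -0.3783, 0.2827]
ee_rot: [2.176, 2.258, 0.002]
force: [0.4, -0.8, -1.2]
width: 0.173
gripper_force: 25.0
turn/4deg [ 2.000e-02  9.000e-02 -2.071e+01] then shift/20mm [-10.43  23.53   1.63] | shift-first [22.05 13.28  1.62]
  j7 1.02 pos [ 0.4088 -0.3783  0.2827] F [ 0.4 -0.8 -1.2] w 0.173 t 21.4
```

```bash
python3 -m handwheel '[[0,0,0,0,0,-1],[0,0,0,0,0,-1],[0,0,0,0,0,-1],[0,0,0,0,0,-1],[0,0,0,0,0,-1],[0,0,0,0,0,-1],[0,0,0,0,0,-1],[0,0,0,0,0,-1]]' >/dev/null
python3 -m handwheel '[[0,0,0,0,0,-1],[0,0,0,0,0,-1],[0,0,0,0,0,-1],[0,0,0,0,0,-1],[0,0,0,0,0,-1],[0,0,0,0,0,-1],[0,0,0,0,0,-1],[0,0,0,0,0,-1]]' >/dev/null
python3 -m handwheel '[[0,0,0,0,0,-1],[0,0,0,0,0,-1],[0,0,0,0,0,-1],[0,0,0,0,0,-1],[0,0,0,0,0,-0.7],[-0.43,0.98,0,0,0,0],[-0.43,0.98,0,0,0,0],[-0.43,0.98,0,0,0,0]]' >/dev/null
python3 -m handwheel '[[-0.43,0.98,0,0,0,0],[-0.43,0.98,0,0,0,0],[-0.43,0.98,0,0,0,0],[-0.43,0.98,0,0,0,0],[-0.43,0.98,0,0,0,0],[-0.43,0.98,0,0,0,0],[-0.43,0.98,0,0,0,0],[-0.43,0.98,0,0,0,0]]' >/dev/null
python3 -m handwheel '[[-0.43,0.98,0,0,0,0],[-0.43,0.98,0,0,0,0],[-0.43,0.98,0,0,0,0],[-0.43,0.98,0,0,0,0],[-0.43,0.98,0,0,0,0],[-0.43,0.98,0,0,0,0],[-0.43,0.98,0,0,0,0],[-0.43,0.98,0,0,0,0]]' >/dev/null
python3 -m handwheel '[[-0.43,0.98,0,0,0,0],[-0.43,0.98,0,0,0,0],[-0.43,0.98,0,0,0,0],[-0.43,0.98,0,0,0,0],[-0.43,0.98,0,0,0,0],[0,0,0,0,0,0],[0,0,0,0,0,0],[0,0,0,0,0,0]]' 
python3 - <<'E'
from slots import *
c=cam("wrist"); save(c,"w3.png"); pickle.dump(c,open("w3.pkl","wb"))
for x in slots(c): print(np.round(x[0],4),round(x[1],3),x[2],x[3])
plan(np.r_[.6579,.0722,.20],down(rz(-.088)@[0,1]),False)
E
```

```text
clock: 25.37
position: [0.6545, 0.0729, 0.2781]
ee_rot: [-0.139, -3.138, 0.001]
force: [-0.6, -1.0, -1.5]
width: 0.173
gripper_force: 25.0
[0.6687 0.1209] -0.081 [-24.6  -0.4  25.4] [-2.8 -0.1  3.1]
[0.6663 0.1713] -0.082 [-29.8  -1.   31.5] [-2.9 -0.1  2.8]
turn/4deg [-0.01 -0.   -0.02] then shift/20mm [-0.17  0.01  3.92] | shift-first [-0.17  0.01  3.92]
  j7 1.45 pos [0.6545 0.0724 0.2783] F [-1.   0.2 -1.1] w 0.178 t 25.4
```

View pics/w3.png

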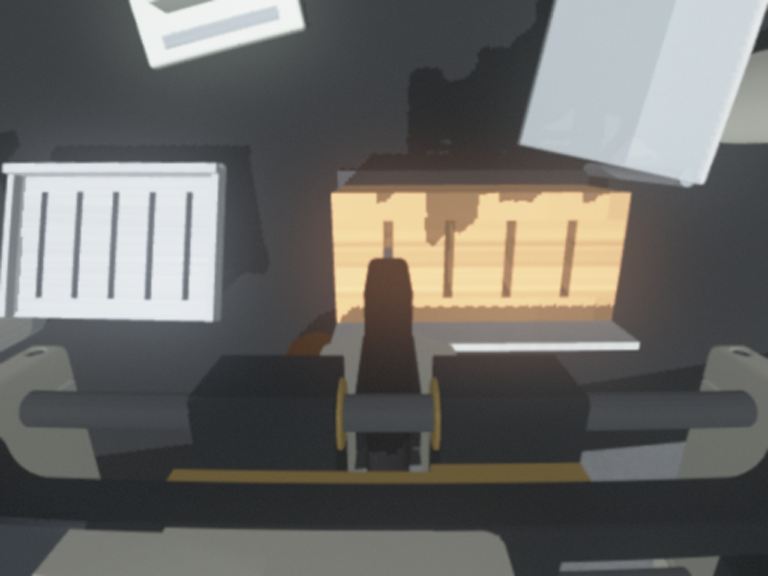

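```bash
python3 -m handwheel '[[-0.2,0,0,0,0,0],[0,0,1,0,0,0],[0,0,1,0,0,0],[0,0,1,0,0,0],[0,0,1,0,0,0],[0,0,0.8,0,0,0],[0,0,0,0,0,0],[0,0,0,0,0,0]]'
python3 - <<'E'
from slots import *
c=cam("wrist"); save(c,"w4.png",(180,120,340,260),4)
plan(np.r_[.6585,.0722,.17],down(rz(-.085)@[0,1]),False)
E
```

```text
clock: 26.08
position: [0.6585, 0.0726, 0.1822]
ee_rot: [-0.14, -3.137, 0.001]
force: [0.5, -0.4, -0.3]
width: 0.171
gripper_force: 25.0
turn/4deg [-0.    0.01 -0.05] then shift/20mm [ 0.04 -0.03  0.66] | shift-first [ 0.04 -0.03  0.66]
  j7 1.48 pos [0.6593 0.0727 0.1832] F [ 0.5 -0.6 -0.1] w 0.174 t 26.1
```

View pics/w4.png

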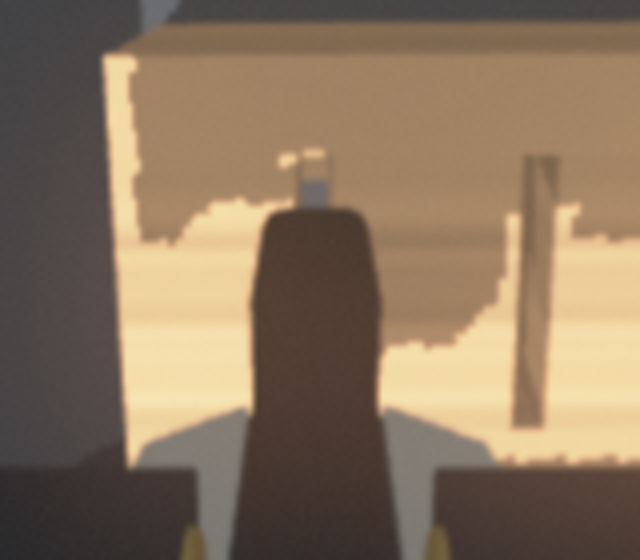

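```bash
python3 -m handwheel '[[0,0,0.5,0,0,0],[0,0,0.5,0,0,0],[0,0,0.5,0,0,0],[0,0,0,0,0,0]]'
```

```text
clock: 26.47
position: [0.6575, 0.0734, 0.1498]
ee_rot: [-0.138, -3.135, 0.001]
force: [0.1, 0.6, -2.3]
width: 0.174
gripper_force: 25.0
```

```bash
python3 -m handwheel '[[0,0,0.5,0,0,0],[0,0,0.5,0,0,0],[0,0,0.5,0,0,0],[0,0,0.4,0,0,0],[0,0,0,0,0,0]]'; python3 -m handwheel '[[0,0,0.15,0,0,0],[0,0,0.15,0,0,0],[0,0,0,0,0,0]]'
```

```text
clock: 26.88
position: [0.6576, 0.0733, 0.1119]
ee_rot: [-0.138, -3.135, 0.001]
force: [-1.7, 0.6, -2.1]
width: 0.174
gripper_force: 25.0
clock: 27.13
position: [0.6588, 0.0734, 0.108]
ee_rot: [-0.138, -3.138, -0.0]
force: [-0.8, 0.5, -2.2]
width: 0.168
gripper_force: 25.0
```

```bash
python3 -m handwheel '[[0,0,0.15,0,0,0],[0,0,0.1,0,0,0],[0,0,0,0,0,0]]'; python3 -m handwheel '[[0,0,0.1,0,0,0],[0,0,0,0,0,0]]'
```

```text
clock: 27.38
position: [0.6593, 0.0733, 0.1044]
ee_rot: [0.138, 3.137, 0.001]
force: [-3.2, 0.7, 6.8]
width: 0.171
gripper_force: 25.0
clock: 27.55
position: [0.6594, 0.0733, 0.1042]
ee_rot: [0.138, 3.137, 0.002]
force: [-8.8, -1.6, 22.4]
width: 0.177
gripper_force: 25.0
```

```bash
python3 -m handwheel '[[0,0,-0.15,0,0,0],[0,0,0,0,0,0],[0,0,0,0,0,0],[0,0,0,0,0,0],[0,0,-0.5,0,0,0],[0,0,-1,0,0,0],[0,0,-1,0,0,0],[0,0,-1,0,0,0]]' 0.36
python3 -m handwheel '[[0,0,-1,0,0,0],[0,0,-1,0,0,0],[0,0,-1,0,0,0],[0,0,-1,0,0,0],[0,0,-1,0,0,0],[0,0,0,0,0,0]]'
python3 - <<'E'
from h import *
plan([.4573,-.3766,.20],down([np.cos(.03),np.sin(.03)]),False)
E
```

```text
clock: 28.22
position: [0.6587, 0.0733, 0.1754]
ee_rot: [-0.138, -3.138, 0.0]
force: [0.2, -1.0, 0.4]
width: 0.36
gripper_force: 0.0
clock: 28.72
position: [0.6607, 0.0731, 0.2793]
ee_rot: [0.138, 3.132, 0.002]
force: [0.2, -0.9, 0.5]
width: 0.357
gripper_force: 0.0
turn/4deg [ 0.08  0.06 20.81] then shift/20mm [-22.17 -10.84   3.97] | shift-first [  8.18 -23.3    3.88]
  j7 1.45 pos [0.6607 0.0731 0.2793] F [ 0.2 -0.9  0.5] w 0.357 t 28.7
```

```bash
python3 -m handwheel '[[0.34,-0.97,0,0,0,0],[0.34,-0.97,0,0,0,0],[0.34,-0.97,0,0,0,0],[0.34,-0.97,0,0,0,0],[0.34,-0.97,0,0,0,0],[0.34,-0.97,0,0,0,0],[0.34,-0.97,0,0,0,0],[0.34,-0.97,0,0,0,0]]' >/dev/null
python3 -m handwheel '[[0.34,-0.97,0,0,0,0],[0.34,-0.97,0,0,0,0],[0.34,-0.97,0,0,0,0],[0.34,-0.97,0,0,0,0],[0.34,-0.97,0,0,0,0],[0.34,-0.97,0,0,0,0],[0.34,-0.97,0,0,0,0],[0.34,-0.97,0,0,0,0]]' >/dev/null
python3 -m handwheel '[[0.34,-0.97,0,0,0,0],[0.34,-0.97,0,0,0,0],[0.34,-0.97,0,0,0,0],[0.34,-0.97,0,0,0,0],[0.34,-0.97,0,0,0,0],[0.34,-0.97,0,0,0,0],[0.34,-0.97,0,0,0,0],[0.34,-0.97,0,0,0,0]]' >/dev/null
python3 -m handwheel '[[0,0,0,0,0,1],[0,0,0,0,0,1],[0,0,0,0,0,1],[0,0,0,0,0,1],[0,0,0,0,0,1],[0,0,0,0,0,1],[0,0,0,0,0,1],[0,0,0,0,0,1]]' >/dev/null
python3 -m handwheel '[[0,0,0,0,0,1],[0,0,0,0,0,1],[0,0,0,0,0,1],[0,0,0,0,0,1],[0,0,0,0,0,1],[0,0,0,0,0,1],[0,0,0,0,0,1],[0,0,0,0,0,1]]' >/dev/null
python3 -m handwheel '[[0,0,0,0,0,1],[0,0,0,0,0,1],[0,0,0,0,0,1],[0,0,0,0,0,1],[0,0,0,0,0,0.8],[0,0,1,0,0,0],[0,0,0,0,0,0],[0,0,0,0,0,0]]'
python3 - <<'E'
from heads import *
c=cam("wrist")
for d in trace("blade0","wrist")[:8]:
    ys,xs=np.where(d["region"]); w=at_z(c,(xs.mean(),ys.mean()),.1)
    if abs(w[1]+.375)<.02 and ys.max()<230: print(fit(c,d["region"],w[0],w[1],1.6))
plan([.4573,-.3766,.088],down([np.cos(.03),np.sin(.03)]),False)
E
```

```text
clock: 32.72
position: [0.455, -0.3755, 0.2538]
ee_rot: [-2.185, -2.254, 0.0]
force: [0.1, 0.2, 1.2]
width: 0.362
gripper_force: 0.0
(array([ 0.55437814, -0.37109184,  1.6118982 ]), np.float64(0.9014310017011908))
(array([ 0.4568867 , -0.37588035,  1.60851184]), np.float64(0.9330437143632908))
turn/4deg [0.   0.   0.02] then shift/20mm [-0.02  0.09  8.35] | shift-first [-0.02  0.09  8.35]
  j7 1.0 pos [ 0.4555 -0.3763  0.2549] F [ 0.3  0.1 -0.2] w 0.363 t 32.8
```

```bash
python3 -m handwheel '[[0,0.08,1,0,0,0],[0,0,1,0,0,0],[0,0,1,0,0,0],[0,0,1,0,0,0],[0,0,1,0,0,0],[0,0,1,0,0,0],[0,0,1,0,0,0],[0,0,0,0,0,0]]'
python3 -m handwheel '[[0,0,0.7,0,0,0],[0,0,0.6,0,0,0],[0,0,0,0,0,0]]'
python3 -m handwheel '[[0,0,0,0,0,0],[0,0,0,0,0,0],[0,0,0,0,0,0],[0,0,0,0,0,0],[0,0,0,0,0,0],[0,0,0,0,0,0],[0,0,0,0,0,0],[0,0,0,0,0,0]]' 0 25
python3 -m handwheel '[[0,0,-0.5,0,0,0],[0,0,-1,0,0,0],[0,0,-1,0,0,0],[0,0,-1,0,0,0],[0,0,-1,0,0,0],[0,0,-1,0,0,0],[0,0,-1,0,0,0],[0,0,-1,0,0,0]]'
python3 -m handwheel '[[0,0,-1,0,0,0],[0,0,-1,0,0,0],[0,0,0,0,0,0]]'
python3 - <<'E'
from h import *
plan([.6630,.1222,.28],down(rz(-.085)@[0,1]),False)
E
```

```text
clock: 33.48
position: [0.4561, -0.3747, 0.1118]
ee_rot: [-2.183, -2.253, 0.001]
force: [-0.8, 1.1, 0.4]
width: 0.359
gripper_force: 0.0
clock: 33.73
position: [0.4568, -0.3755, 0.0874]
ee_rot: [-2.185, -2.255, -0.0]
force: [0.4, 0.4, 0.2]
width: 0.361
gripper_force: 0.0
clock: 34.4
position: [0.4575, -0.3765, 0.0892]
ee_rot: [2.186, 2.254, 0.001]
force: [0.0, 0.6, 5.8]
width: 0.179
gripper_force: 25.0
clock: 35.07
position: [0.4566, -0.3759, 0.2398]
ee_rot: [-2.187, -2.255, -0.0]
force: [0.9, -0.8, -1.9]
width: 0.172
gripper_force: 25.0
clock: 35.32
position: [0.4576, -0.3776, 0.2826]
ee_rot: [2.184, 2.251, 0.001]
force: [0.3, -1.5, -1.0]
width: 0.174
gripper_force: 25.0
turn/4deg [ 2.000e-02  8.000e-02 -2.085e+01] then shift/20mm [-8.11 25.77  0.13] | shift-first [24.67 11.02  0.1 ]
  j7 0.99 pos [ 0.4576 -0.3776  0.2826] F [ 0.3 -1.5 -1. ] w 0.174 t 35.3
```

```bash
python3 -m handwheel '[[0,0,0,0,0,-1],[0,0,0,0,0,-1],[0,0,0,0,0,-1],[0,0,0,0,0,-1],[0,0,0,0,0,-1],[0,0,0,0,0,-1],[0,0,0,0,0,-1],[0,0,0,0,0,-1]]' >/dev/null
python3 -m handwheel '[[0,0,0,0,0,-1],[0,0,0,0,0,-1],[0,0,0,0,0,-1],[0,0,0,0,0,-1],[0,0,0,0,0,-1],[0,0,0,0,0,-1],[0,0,0,0,0,-1],[0,0,0,0,0,-1]]' >/dev/null
python3 -m handwheel '[[0,0,0,0,0,-1],[0,0,0,0,0,-1],[0,0,0,0,0,-1],[0,0,0,0,0,-1],[0,0,0,0,0,-0.85],[-0.31,0.99,0,0,0,0],[-0.31,0.99,0,0,0,0],[-0.31,0.99,0,0,0,0]]' >/dev/null
python3 -m handwheel '[[-0.31,0.99,0,0,0,0],[-0.31,0.99,0,0,0,0],[-0.31,0.99,0,0,0,0],[-0.31,0.99,0,0,0,0],[-0.31,0.99,0,0,0,0],[-0.31,0.99,0,0,0,0],[-0.31,0.99,0,0,0,0],[-0.31,0.99,0,0,0,0]]' >/dev/null
python3 -m handwheel '[[-0.31,0.99,0,0,0,0],[-0.31,0.99,0,0,0,0],[-0.31,0.99,0,0,0,0],[-0.31,0.99,0,0,0,0],[-0.31,0.99,0,0,0,0],[-0.31,0.99,0,0,0,0],[-0.31,0.99,0,0,0,0],[-0.31,0.99,0,0,0,0]]' >/dev/null
python3 -m handwheel '[[-0.31,0.99,0,0,0,0],[-0.31,0.99,0,0,0,0],[-0.31,0.99,0,0,0,0],[-0.31,0.99,0,0,0,0],[-0.31,0.99,0,0,0,0],[-0.31,0.99,0,0,0,0],[-0.31,0.99,0,0,0,0],[0,0,0,0,0,0]]' 
python3 -m handwheel '[[0,0,1,0,0,0],[0,0,1,0,0,0],[0,0,0,0,0,0],[0,0,0,0,0,0]]' 
python3 - <<'E'
from h import *
plan(np.r_[.6630,.1222,.183],down(rz(-.085)@[0,1]),False)
E
```

```text
clock: 39.32
position: [0.6611, 0.1289, 0.277]
ee_rot: [-0.124, -3.138, -0.003]
force: [-0.6, 1.8, -2.0]
width: 0.171
gripper_force: 25.0
clock: 39.65
position: [0.66, 0.1229, 0.2373]
ee_rot: [-0.133, -3.136, 0.002]
force: [0.0, 0.2, -0.6]
width: 0.173
gripper_force: 25.0
turn/4deg [-0.02 -0.04  0.  ] then shift/20mm [-0.15 -0.02  2.72] | shift-first [-0.16 -0.02  2.72]
  j7 1.39 pos [0.66   0.1229 0.2373] F [ 0.   0.2 -0.6] w 0.173 t 39.6
```

```bash
python3 -m handwheel '[[-0.15,-0.02,0.9,0,0,0],[0,0,0.9,0,0,0],[0,0,0.9,0,0,0],[0,0,0,0,0,0],[0,0,0,0,0,0]]'
python3 -m handwheel '[[0,0,0.5,0,0,0],[0,0,0.5,0,0,0],[0,0,0.5,0,0,0],[0,0,0,0,0,0]]'
```

```text
clock: 40.07
position: [0.664, 0.1225, 0.185]
ee_rot: [-0.133, -3.138, 0.0]
force: [-0.0, 0.5, -1.4]
width: 0.172
gripper_force: 25.0
clock: 40.4
position: [0.6628, 0.1226, 0.1521]
ee_rot: [-0.132, -3.136, 0.001]
force: [-0.2, 0.5, -1.2]
width: 0.17
gripper_force: 25.0
```

```bash
python3 -m handwheel '[[0,0,0.5,0,0,0],[0,0,0.5,0,0,0],[0,0,0.5,0,0,0],[0,0,0.5,0,0,0],[0,0,0,0,0,0]]'; python3 -m handwheel '[[0,0,0.15,0,0,0],[0,0,0.15,0,0,0],[0,0,0.1,0,0,0],[0,0,0,0,0,0]]'; python3 -m handwheel '[[0,0,0.1,0,0,0],[0,0,0,0,0,0]]'
```

```text
clock: 40.82
position: [0.6625, 0.1225, 0.1115]
ee_rot: [-0.132, -3.135, 0.002]
force: [-0.4, 0.2, -1.2]
width: 0.17
gripper_force: 25.0
clock: 41.15
position: [0.664, 0.1227, 0.1062]
ee_rot: [-0.133, -3.139, -0.0]
force: [-0.7, 0.4, -1.2]
width: 0.175
gripper_force: 25.0
clock: 41.32
position: [0.6641, 0.1227, 0.1044]
ee_rot: [0.133, 3.138, 0.0]
force: [-0.6, 0.1, -1.5]
width: 0.174
gripper_force: 25.0
```

```bash
python3 -m handwheel '[[0,0,0.12,0,0,0],[0,0,0.05,0,0,0],[0,0,0,0,0,0]]'
```

```text
clock: 41.57
position: [0.6643, 0.1227, 0.1041]
ee_rot: [0.133, 3.137, 0.002]
force: [-10.5, -1.8, 24.1]
width: 0.175
gripper_force: 25.0
```

```bash
python3 -m handwheel '[[0,0,-0.15,0,0,0],[0,0,0,0,0,0],[0,0,0,0,0,0],[0,0,0,0,0,0],[0,0,-0.5,0,0,0],[0,0,-1,0,0,0],[0,0,-1,0,0,0],[0,0,-1,0,0,0]]' 0.36
python3 -m handwheel '[[0,0,-1,0,0,0],[0,0,-1,0,0,0],[0,0,-1,0,0,0],[0,0,-1,0,0,0],[0,0,-1,0,0,0],[0,0,0,0,0,0],[0,0,0,0,0,0]]'
python3 - <<'E'
from h import *
plan([.5552,-.3712,.28],down([np.cos(.04),np.sin(.04)]),False)
E
```

```text
clock: 42.23
position: [0.6639, 0.1225, 0.175]
ee_rot: [-0.133, -3.138, 0.001]
force: [-0.4, 0.1, 0.7]
width: 0.357
gripper_force: 0.0
clock: 42.82
position: [0.6647, 0.1226, 0.2756]
ee_rot: [0.133, 3.136, 0.001]
force: [0.6, 0.1, -0.7]
width: 0.368
gripper_force: 0.0
turn/4deg [4.000e-02 2.000e-02 2.072e+01] then shift/20mm [-24.45  -6.46  -0.22] | shift-first [  3.37 -25.06  -0.25]
  j7 1.38 pos [0.6647 0.1226 0.2756] F [ 0.6  0.1 -0.7] w 0.368 t 42.8
```

```bash
python3 -m handwheel '[[0.13,-0.96,-0.01,0,0,0],[0.13,-0.96,-0.01,0,0,0],[0.13,-0.96,-0.01,0,0,0],[0.13,-0.96,-0.01,0,0,0],[0.13,-0.96,-0.01,0,0,0],[0.13,-0.96,-0.01,0,0,0],[0.13,-0.96,-0.01,0,0,0],[0.13,-0.96,-0.01,0,0,0]]' >/dev/null
python3 -m handwheel '[[0.13,-0.96,-0.01,0,0,0],[0.13,-0.96,-0.01,0,0,0],[0.13,-0.96,-0.01,0,0,0],[0.13,-0.96,-0.01,0,0,0],[0.13,-0.96,-0.01,0,0,0],[0.13,-0.96,-0.01,0,0,0],[0.13,-0.96,-0.01,0,0,0],[0.13,-0.96,-0.01,0,0,0]]' >/dev/null
python3 -m handwheel '[[0.13,-0.96,-0.01,0,0,0],[0.13,-0.96,-0.01,0,0,0],[0.13,-0.96,-0.01,0,0,0],[0.13,-0.96,-0.01,0,0,0],[0.13,-0.96,-0.01,0,0,0],[0.13,-0.96,-0.01,0,0,0],[0.13,-0.96,-0.01,0,0,0],[0.13,-0.96,-0.01,0,0,0]]' >/dev/null
python3 -m handwheel '[[0.13,-0.96,-0.01,0,0,0],[0.13,-0.96,-0.01,0,0,0],[0,0,0,0,0,1],[0,0,0,0,0,1],[0,0,0,0,0,1],[0,0,0,0,0,1],[0,0,0,0,0,1],[0,0,0,0,0,1]]' >/dev/null
python3 -m handwheel '[[0,0,0,0,0,1],[0,0,0,0,0,1],[0,0,0,0,0,1],[0,0,0,0,0,1],[0,0,0,0,0,1],[0,0,0,0,0,1],[0,0,0,0,0,1],[0,0,0,0,0,1]]' >/dev/null
python3 -m handwheel '[[0,0,0,0,0,1],[0,0,0,0,0,1],[0,0,0,0,0,1],[0,0,0,0,0,1],[0,0,0,0,0,1],[0,0,0,0,0,1],[0,0,0,0,0,0.7],[0,0,0,0,0,0]]'
python3 -m handwheel '[[0,0,1,0,0,0],[0,0,0,0,0,0],[0,0,0,0,0,0]]'
python3 - <<'E'
from heads import *
c=cam("wrist")
for d in trace("blade0","wrist")[:8]:
    ys,xs=np.where(d["region"]); w=at_z(c,(xs.mean(),ys.mean()),.1)
    if abs(w[1]+.375)<.02 and ys.max()<230: print(fit(c,d["region"],w[0],w[1],1.6))
plan([.5552,-.3712,.088],down([np.cos(.04),np.sin(.04)]),False)
E
```

```text
clock: 46.82
position: [0.5543, -0.3685, 0.2779]
ee_rot: [-2.176, -2.263, 0.001]
force: [0.2, -0.6, 0.0]
width: 0.356
gripper_force: 0.0
clock: 47.07
position: [0.554, -0.3683, 0.2579]
ee_rot: [-2.172, -2.266, 0.001]
force: [0.5, 0.1, 0.5]
width: 0.36
gripper_force: 0.0
(array([ 0.55696016, -0.37201512,  1.6140033 ]), np.float64(0.8796234028244788))
turn/4deg [-0.   -0.    0.03] then shift/20mm [-0.11  0.03  8.57] | shift-first [-0.11  0.03  8.57]
  j7 0.93 pos [ 0.5546 -0.3691  0.2595] F [ 0.1 -0.6  0.3] w 0.357 t 47.2
```

```bash
python3 -m handwheel '[[-0.12,0.05,1,0,0,0],[0,0,1,0,0,0],[0,0,1,0,0,0],[0,0,1,0,0,0],[0,0,1,0,0,0],[0,0,1,0,0,0],[0,0,1,0,0,0],[0,0,0,0,0,0]]'
python3 -m handwheel '[[0,0,0.8,0,0,0],[0,0,0.65,0,0,0],[0,0,0,0,0,0]]'
python3 -m handwheel '[[0,0,0,0,0,0],[0,0,0,0,0,0],[0,0,0,0,0,0],[0,0,0,0,0,0],[0,0,0,0,0,0],[0,0,0,0,0,0],[0,0,0,0,0,0],[0,0,0,0,0,0]]' 0 25
python3 -m handwheel '[[0,0,-0.5,0,0,0],[0,0,-1,0,0,0],[0,0,-1,0,0,0],[0,0,-1,0,0,0],[0,0,-1,0,0,0],[0,0,-1,0,0,0],[0,0,-1,0,0,0],[0,0,-1,0,0,0]]'
python3 -m handwheel '[[0,0,-1,0,0,0],[0,0,-1,0,0,0],[0,0,0,0,0,0],[0,0,0,0,0,0]]'
python3 - <<'E'
from h import *
plan([.6675,.1720,.28],down(rz(-.085)@[0,1]),False)
E
```

```text
clock: 47.83
position: [0.5545, -0.3699, 0.1161]
ee_rot: [-2.171, -2.264, 0.001]
force: [-1.5, 1.4, -1.0]
width: 0.362
gripper_force: 0.0
clock: 48.08
position: [0.5551, -0.3706, 0.0887]
ee_rot: [-2.173, -2.265, 0.0]
force: [-1.2, 0.1, -0.7]
width: 0.36
gripper_force: 0.0
clock: 48.75
position: [0.5561, -0.3719, 0.0912]
ee_rot: [2.174, 2.266, 0.001]
force: [-0.2, 0.5, 6.4]
width: 0.173
gripper_force: 25.0
clock: 49.42
position: [0.5553, -0.3712, 0.2416]
ee_rot: [-2.175, -2.266, -0.0]
force: [1.0, 0.2, -0.5]
width: 0.172
gripper_force: 25.0
clock: 49.75
position: [0.5558, -0.3718, 0.2814]
ee_rot: [2.174, 2.265, 0.001]
force: [0.1, 0.2, -2.3]
width: 0.171
gripper_force: 25.0
turn/4deg [ 1.000e-02  3.000e-02 -2.069e+01] then shift/20mm [-3.26 27.57  0.07] | shift-first [26.94  6.7   0.05]
  j7 0.92 pos [ 0.5558 -0.3718  0.2814] F [ 0.1  0.2 -2.3] w 0.171 t 49.8
```

```bash
python3 -m handwheel '[[0,0,0,0,0,-1],[0,0,0,0,0,-1],[0,0,0,0,0,-1],[0,0,0,0,0,-1],[0,0,0,0,0,-1],[0,0,0,0,0,-1],[0,0,0,0,0,-1],[0,0,0,0,0,-1]]' >/dev/null
python3 -m handwheel '[[0,0,0,0,0,-1],[0,0,0,0,0,-1],[0,0,0,0,0,-1],[0,0,0,0,0,-1],[0,0,0,0,0,-1],[0,0,0,0,0,-1],[0,0,0,0,0,-1],[0,0,0,0,0,-1]]' >/dev/null
python3 -m handwheel '[[0,0,0,0,0,-1],[0,0,0,0,0,-1],[0,0,0,0,0,-1],[0,0,0,0,0,-1],[0,0,0,0,0,-0.7],[-0.12,0.985,0,0,0,0],[-0.12,0.985,0,0,0,0],[-0.12,0.985,0,0,0,0]]' >/dev/null
python3 -m handwheel '[[-0.12,0.985,0,0,0,0],[-0.12,0.985,0,0,0,0],[-0.12,0.985,0,0,0,0],[-0.12,0.985,0,0,0,0],[-0.12,0.985,0,0,0,0],[-0.12,0.985,0,0,0,0],[-0.12,0.985,0,0,0,0],[-0.12,0.985,0,0,0,0]]' >/dev/null
python3 -m handwheel '[[-0.12,0.985,0,0,0,0],[-0.12,0.985,0,0,0,0],[-0.12,0.985,0,0,0,0],[-0.12,0.985,0,0,0,0],[-0.12,0.985,0,0,0,0],[-0.12,0.985,0,0,0,0],[-0.12,0.985,0,0,0,0],[-0.12,0.985,0,0,0,0]]' >/dev/null
python3 -m handwheel '[[-0.12,0.985,0,0,0,0],[-0.12,0.985,0,0,0,0],[-0.12,0.985,0,0,0,0],[-0.12,0.985,0,0,0,0],[-0.12,0.985,0,0,0,0],[-0.12,0.985,0,0,0,0],[-0.12,0.985,0,0,0,0],[-0.12,0.985,0,0,0,0]]' >/dev/null
python3 -m handwheel '[[-0.12,0.985,0,0,0,0],[0,0,1,0,0,0],[0,0,1,0,0,0],[0,0,0,0,0,0],[0,0,0,0,0,0]]' 
python3 - <<'E'
from slots import *
c=cam("wrist")
for x in slots(c): print(np.round(x[0],4),round(x[1],3),x[2],x[3])
plan(np.r_[.6675,.1720,.183],down(rz(-.085)@[0,1]),False)
E
```

```text
clock: 54.17
position: [0.6678, 0.1723, 0.2383]
ee_rot: [-0.132, -3.135, 0.002]
force: [-0.2, -0.8, -1.1]
width: 0.172
gripper_force: 25.0
turn/4deg [-0.01 -0.02  0.  ] then shift/20mm [ 0.06 -0.01  2.84] | shift-first [ 0.06 -0.01  2.84]
  j7 1.32 pos [0.6687 0.1722 0.2399] F [ 0.1  0.2 -0.8] w 0.175 t 54.2
```

```bash
python3 -m handwheel '[[0,0,0.95,0,0,0],[0,0,0.95,0,0,0],[0,0,0.9,0,0,0],[0,0,0,0,0,0],[0,0,0,0,0,0]]'
python3 -m handwheel '[[0,0,0.5,0,0,0],[0,0,0.5,0,0,0],[0,0,0.5,0,0,0],[0,0,0,0,0,0]]'
```

```text
clock: 54.63
position: [0.6691, 0.1723, 0.1847]
ee_rot: [-0.133, -3.138, 0.0]
force: [0.5, 1.1, -0.7]
width: 0.172
gripper_force: 25.0
clock: 54.97
position: [0.6679, 0.1724, 0.1518]
ee_rot: [-0.132, -3.136, 0.001]
force: [-1.9, 0.4, -1.4]
width: 0.173
gripper_force: 25.0
```

```bash
python3 -m handwheel '[[0,0,0.5,0,0,0],[0,0,0.5,0,0,0],[0,0,0.5,0,0,0],[0,0,0.4,0,0,0],[0,0,0,0,0,0]]'; python3 -m handwheel '[[0,0,0.15,0,0,0],[0,0,0.15,0,0,0],[0,0,0.1,0,0,0],[0,0,0,0,0,0]]'; python3 -m handwheel '[[0,0,0.1,0,0,0],[0,0,0,0,0,0]]'
```

```text
clock: 55.38
position: [0.6678, 0.1723, 0.1136]
ee_rot: [-0.132, -3.135, 0.002]
force: [-1.1, 0.2, -1.3]
width: 0.171
gripper_force: 25.0
clock: 55.72
position: [0.6691, 0.1725, 0.1079]
ee_rot: [-0.133, -3.139, -0.0]
force: [-0.5, 0.5, -1.9]
width: 0.172
gripper_force: 25.0
clock: 55.88
position: [0.6694, 0.1726, 0.1063]
ee_rot: [0.133, 3.138, 0.0]
force: [-0.6, 0.7, -1.6]
width: 0.171
gripper_force: 25.0
```

```bash
python3 -m handwheel '[[0,0,0.1,0,0,0],[0,0,0.1,0,0,0],[0,0,0,0,0,0]]'
```

```text
clock: 56.13
position: [0.6698, 0.1726, 0.1057]
ee_rot: [0.133, 3.137, 0.003]
force: [-9.7, -2.1, 24.3]
width: 0.169
gripper_force: 25.0
```

```bash
python3 -m handwheel '[[0,0,-0.15,0,0,0],[0,0,0,0,0,0],[0,0,0,0,0,0],[0,0,0,0,0,0],[0,0,-0.5,0,0,0],[0,0,-1,0,0,0],[0,0,-1,0,0,0],[0,0,-1,0,0,0]]' 0.36
python3 -m handwheel '[[0,0,-1,0,0,0],[0,0,-1,0,0,0],[0,0,-1,0,0,0],[0,0,-1,0,0,0],[0,0,0,0,0,0],[0,0,0,0,0,0]]'
python3 - <<'E'
from h import *
for n in ("top","side"):
    c=cam(n); print(n,"handle",[(round(d["score"],2),np.round(at_z(c,sh(d["point"]),.145)[:2],3)) for d in place_of("door_handle",n)[:1]])
    print("blade",[(round(d["score"],2),np.round(at_z(c,sh(d["point"]),.025)[:2],3)) for d in place_of("blade0",n)[:7]])
    print("deck",[np.round(at_z(c,sh(d["point"]),0)[:2],3) for d in place_of("deck",n)[:1]])
save(c,"s2.png",(120,90,350,260),3.2)
plan([.4189,.3815,.277],R.from_rotvec([-2.499,-1.903,0]).as_matrix(),False)
E
```

```text
clock: 56.8
position: [0.669, 0.1724, 0.1762]
ee_rot: [-0.133, -3.138, 0.001]
force: [0.3, 0.4, 0.4]
width: 0.357
gripper_force: 0.0
clock: 57.3
position: [0.6698, 0.1726, 0.2568]
ee_rot: [0.133, 3.136, 0.001]
force: [-0.6, 0.5, -0.6]
width: 0.359
gripper_force: 0.0
top handle [(0.62, array([0.412, 0.369]))]
blade [(0.65, array([ 0.653, -0.468])), (0.61, array([ 0.539, -0.48 ])), (0.46, array([0.666, 0.067])), (0.42, array([0.656, 0.126])), (0.41, array([0.662, 0.172]))]
deck [array([ 0.411, -0.101])]
side handle [(0.88, array([0.41 , 0.392]))]
blade [(0.74, array([0.541, 0.398])), (0.72, array([ 0.642, -0.462])), (0.65, array([0.653, 0.12 ])), (0.63, array([0.658, 0.071])), (0.57, array([ 0.528, -0.496]))]
deck [array([ 0.425, -0.092])]
turn/4deg [-2.000e-02  0.000e+00  2.515e+01] then shift/20mm [  6.75 -14.83  -1.12] | shift-first [13.34  9.36 -1.12]
  j7 1.32 pos [0.6689 0.1725 0.2545] F [-0.3 -0.3  0.6] w 0.361 t 57.7
```

View pics/s2.png

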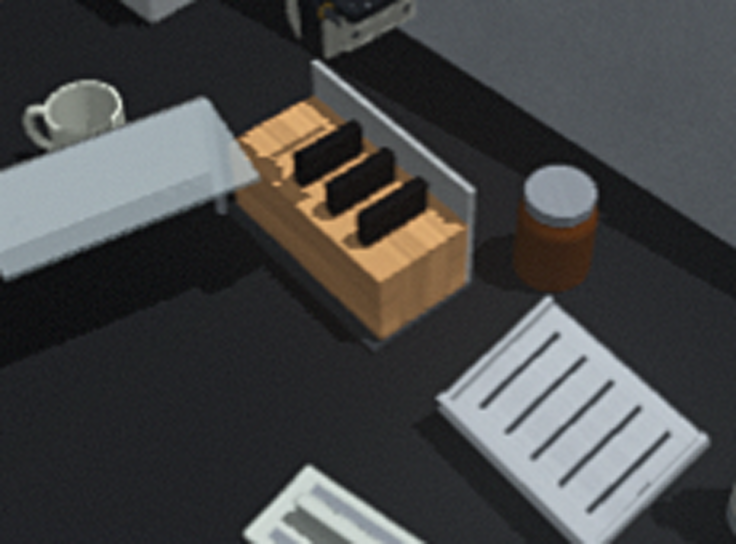

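```bash
python3 -m handwheel '[[0,0,-0.5,0,0,0],[0,0,-0.6,0,0,0],[0.95,0.67,0,0,0,0],[0.95,0.67,0,0,0,0],[0.95,0.67,0,0,0,0],[0.95,0.67,0,0,0,0],[0.95,0.67,0,0,0,0],[0.95,0.67,0,0,0,0]]' 0.6 >/dev/null
python3 -m handwheel '[[0.95,0.67,0,0,0,0],[0.95,0.67,0,0,0,0],[0.95,0.67,0,0,0,0],[0.95,0.67,0,0,0,0],[0.95,0.67,0,0,0,0],[0.95,0.67,0,0,0,0],[0.95,0.67,0,0,0,0],[0.95,0.67,0,0,0,0]]' >/dev/null
python3 -m handwheel '[[0,0,0,0,0,1],[0,0,0,0,0,1],[0,0,0,0,0,1],[0,0,0,0,0,1],[0,0,0,0,0,1],[0,0,0,0,0,1],[0,0,0,0,0,1],[0,0,0,0,0,1]]' >/dev/null
python3 -m handwheel '[[0,0,0,0,0,1],[0,0,0,0,0,1],[0,0,0,0,0,1],[0,0,0,0,0,1],[0,0,0,0,0,1],[0,0,0,0,0,1],[0,0,0,0,0,1],[0,0,0,0,0,1]]' >/dev/null
python3 -m handwheel '[[0,0,0,0,0,1],[0,0,0,0,0,1],[0,0,0,0,0,1],[0,0,0,0,0,1],[0,0,0,0,0,1],[0,0,0,0,0,1],[0,0,0,0,0,1],[0,0,0,0,0,1]]' >/dev/null
python3 -m handwheel '[[0,0,0,0,0,1],[0,0,0,0,0,0.15],[0,0,0,0,0,0],[0,0,0,0,0,0]]'
python3 - <<'E'
from h import *
plan([.4189,.3815,.126],R.from_rotvec([-2.499,-1.903,0]).as_matrix(),False)
E
```

```text
clock: 61.37
position: [0.4201, 0.3821, 0.2778]
ee_rot: [-2.497, -1.906, -0.001]
force: [-0.3, -0.1, 0.2]
width: 0.602
gripper_force: 0.0
turn/4deg [ 0.01 -0.01  0.03] then shift/20mm [-0.05 -0.05  7.59] | shift-first [-0.05 -0.05  7.59]
  j7 -0.88 pos [0.4201 0.3821 0.2778] F [-0.3 -0.1  0.2] w 0.602 t 61.4
```

```bash
python3 -m handwheel '[[0,0,1,0,0,0],[0,0,1,0,0,0],[0,0,1,0,0,0],[0,0,1,0,0,0],[0,0,1,0,0,0],[0,0,1,0,0,0],[0,0,1,0,0,0],[0,0,0.5,0,0,0]]'
python3 -m handwheel '[[0,0,0,0,0,0],[0,0,0,0,0,0],[0,0,0,0,0,0],[0,0,0,0,0,0],[0,0,0,0,0,0],[0,0,0,0,0,0],[0,0,0,0,0,0],[0,0,0,0,0,0]]' 0 25
python3 -m handwheel '[[0,0,0,0,0,0],[0,0,0,0,0,0],[-0.37,-0.08,0,0,0,-0.5],[-0.37,-0.08,0,0,0,-0.5],[-0.75,-0.15,0,0,0,-1],[-0.75,-0.15,0,0,0,-1],[-0.75,-0.15,0,0,0,-1]]'
```

```text
clock: 62.03
position: [0.4191, 0.3814, 0.1253]
ee_rot: [2.498, 1.905, -0.004]
force: [0.0, 0.3, -0.1]
width: 0.602
gripper_force: 0.0
clock: 62.7
position: [0.4196, 0.3823, 0.1275]
ee_rot: [-2.499, -1.903, -0.0]
force: [-2.1, 0.9, 4.3]
width: 0.125
gripper_force: 25.0
clock: 63.28
position: [0.3986, 0.3249, 0.1275]
ee_rot: [2.206, 2.237, 0.002]
force: [3.0, -0.7, 2.5]
width: 0.128
gripper_force: 25.0
```

```bash
python3 -m handwheel '[[-0.75,-0.15,0,0,0,-1],[-0.75,-0.15,0,0,0,-1],[-0.75,-0.15,0,0,0,-1],[-0.75,-0.15,0,0,0,-1],[-0.75,-0.15,0,0,0,-1],[-0.75,-0.15,0,0,0,-1],[-0.75,-0.15,0,0,0,-1],[-0.75,-0.15,0,0,0,-1]]'
python3 -m handwheel '[[-0.75,-0.15,0,0,0,-1],[-0.75,-0.15,0,0,0,-1],[-0.75,-0.15,0,0,0,-1],[-0.75,-0.15,0,0,0,-1],[-0.75,-0.15,0,0,0,-1],[-0.75,-0.15,0,0,0,-1],[-0.75,-0.15,0,0,0,-1],[-0.75,-0.15,0,0,0,-1]]'
python3 -m handwheel '[[-0.75,-0.15,0,0,0,-1],[-0.75,-0.15,0,0,0,-1],[-0.75,-0.15,0,0,0,-1],[0,0,0,0,0,0]]'
```

```text
clock: 63.95
position: [0.4069, 0.2041, 0.1276]
ee_rot: [1.504, 2.756, 0.004]
force: [7.6, 3.0, -6.1]
width: 0.124
gripper_force: 25.0
clock: 64.62
position: [0.4771, 0.1065, 0.1275]
ee_rot: [0.685, 3.063, 0.004]
force: [6.6, 7.6, -4.1]
width: 0.123
gripper_force: 25.0
clock: 64.95
position: [0.5174, 0.0812, 0.1275]
ee_rot: [0.361, 3.116, 0.003]
force: [3.0, 5.2, 2.9]
width: 0.12
gripper_force: 25.0
```

Near the starting angle; now small steps until it meets the stop.

```bash
python3 -m handwheel '[[-0.38,-0.08,0,0,0,-0.5],[-0.38,-0.08,0,0,0,-0.5],[0,0,0,0,0,0]]'; python3 -m handwheel '[[-0.38,-0.08,0,0,0,-0.5],[0,0,0,0,0,0]]';python3 -m handwheel '[[-0.2,-0.04,0,0,0,-0.25],[0,0,0,0,0,0]]'
```

```text
clock: 65.2
position: [0.5301, 0.0754, 0.1275]
ee_rot: [0.254, 3.128, 0.003]
force: [2.9, 5.8, 2.3]
width: 0.126
gripper_force: 25.0
clock: 65.37
position: [0.537, 0.0727, 0.1275]
ee_rot: [0.2, 3.132, 0.003]
force: [1.6, 5.4, 2.6]
width: 0.125
gripper_force: 25.0
clock: 65.53
position: [0.5404, 0.0715, 0.1275]
ee_rot: [0.173, 3.134, 0.002]
force: [2.0, 5.2, 1.3]
width: 0.126
gripper_force: 25.0
```

```bash
python3 -m handwheel '[[-0.2,-0.04,0,0,0,-0.25],[0,0,0,0,0,0]]';python3 -m handwheel '[[-0.2,-0.04,0,0,0,-0.25],[0,0,0,0,0,0]]'; python3 -m handwheel '[[-0.2,-0.04,0,0,0,-0.25],[0,0,0,0,0,0]]'
```

```text
clock: 65.7
position: [0.5442, 0.0702, 0.1275]
ee_rot: [0.145, 3.136, 0.002]
force: [2.5, 5.2, 1.5]
width: 0.125
gripper_force: 25.0
clock: 65.87
position: [0.5481, 0.0689, 0.1275]
ee_rot: [0.117, 3.137, 0.002]
force: [3.0, 5.6, 1.9]
width: 0.122
gripper_force: 25.0
clock: 66.03
position: [0.5501, 0.0683, 0.1275]
ee_rot: [-0.089, -3.139, -0.003]
force: [-4.0, 6.8, 7.7]
width: 0.121
gripper_force: 25.0
```

```bash
python3 -m handwheel '[[-0.15,-0.02,0,0,0,0],[0,0,0,0,0,0],[0,0,0,0,0,0]]'; python3 -m handwheel '[[-0.15,-0.02,0,0,0,0],[0,0,0,0,0,0],[0,0,0,0,0,0]]'
```

```text
clock: 66.28
position: [0.5504, 0.0683, 0.1272]
ee_rot: [-0.09, -3.134, -0.003]
force: [-12.8, 7.2, 15.7]
width: 0.127
gripper_force: 25.0
clock: 66.53
position: [0.5514, 0.0682, 0.1268]
ee_rot: [-0.088, -3.131, -0.004]
force: [-20.1, 9.1, 18.9]
width: 0.122
gripper_force: 25.0
```

```bash
python3 -m handwheel '[[0,0,0,0,0,0],[0,0,0,0,0,0],[0,0,0,0,0,0],[0,0,0,0,0,0],[0,0,-0.5,0,0,0],[0,0,-1,0,0,0],[0,0,-1,0,0,0],[0,0,-1,0,0,0]]' 0.6
python3 -m handwheel '[[0,0,-1,0,0,0],[0,0,-1,0,0,0],[0,0,-1,0,0,0],[0,0,-1,0,0,0],[0.5,-1,0,0,0,0],[0.5,-1,0,0,0,0],[0.5,-1,0,0,0,0],[0.5,-1,0,0,0,0]]'
python3 -m handwheel '[[0.5,-1,0,0,0,0],[0.5,-1,0,0,0,0],[0.5,-1,0,0,0,0],[0.5,-1,0,0,0,0],[0,0,0,0,0,0],[0,0,0,0,0,0]]'
python3 - <<'E'
from heads import *
c=cam("top"); save(c,"t3.png",(100,80,420,300),2.4)
pickle.dump(c,open("t3.pkl","wb"))
for n in ("top","side","wrist"):
    c=cam(n)
    t=trace("deck",n)
    if t:
        d=t[0]; ys,xs=np.where(d["region"]); w=at_z(c,(xs.mean(),ys.mean()),.006)
        r=cv2.minAreaRect(np.array([at_z(c,(x,y),.012)[:2]*1000 for x,y in zip(xs,ys)],np.float32))
        print(n,round(d["score"],2),w,r, at_z(c,best("deck",n),0)[:2])
plan([.42,-.095,.25],np.eye(3))
E
```

```text
clock: 67.2
position: [0.5565, 0.0652, 0.1985]
ee_rot: [0.095, 3.14, -0.001]
force: [0.2, 0.0, -0.4]
width: 0.592
gripper_force: 0.0
clock: 67.87
position: [0.5113, -0.013, 0.278]
ee_rot: [0.094, 3.139, -0.0]
force: [-0.7, -0.4, 0.1]
width: 0.595
gripper_force: 0.0
clock: 68.37
position: [0.4666, -0.0905, 0.278]
ee_rot: [0.099, 3.139, 0.0]
force: [-0.3, 0.5, 0.7]
width: 0.603
gripper_force: 0.0
side 0.81 [ 0.41758447 -0.1042054   0.006     ] ((416.739990234375, -104.4012222290039), (91.5045166015625, 148.76239013671875), 7.411565780639648) [ 0.42287244 -0.09175734]
wrist 0.63 [ 0.41652988 -0.10221335  0.006     ] ((418.1893615722656, -103.72067260742188), (93.32452392578125, 152.60089111328125), 6.701070785522461) [ 0.41512605 -0.10165513]
turn/4deg [ 1.33 44.98 -0.  ] then shift/20mm [-2.36 -0.31 -1.35] | shift-first [ 2.33 -0.45  1.35]
turn/4deg [ 4.498e+01 -1.330e+00  1.000e-02] then shift/20mm [ 2.36  0.31 -1.35] | shift-first [ 2.33 -0.45  1.35]
  j7 1.65 pos [ 0.4671 -0.0888  0.277 ] F [ 0.1 -0.1  0.1] w 0.598 t 68.8
```

View pics/t3.png

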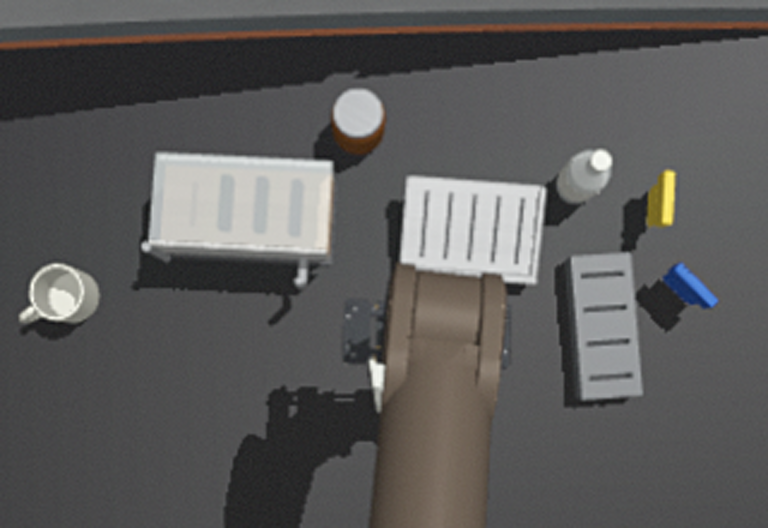

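```bash
cat > stand.py <<'E'
from heads import *
A=.35
def SR(yaw):
    return R.from_euler("z",yaw).as_matrix()@R.from_euler("y",-A).as_matrix()
def sp(p,q): # slope coords -> world
    return np.r_[p[0],p[1],.055]+SR(p[2])@np.array(q)
E
python3 - <<'E'
from stand import *
ct,cs=cam("top"),cam("side")
T=[(269.7,153.2),(327.1,157.1),(323.5,198.2),(266.8,195)]; S=[(291.5,183.2),(340.9,227.4),(305.3,264.7),(257.6,215.6)]
def f(v):
    p=v[:3];W,L,n=v[3:]; Q=[(.08,W,n),(.08,-W,n),(-L,-W,.012),(-L,W,.012)]
    return np.concatenate([proj(c,sp(p,q))-px for c,X in((ct,T),(cs,S)) for q,px in zip(Q,X)])
r=least_squares(f,[.625,-.182,-.05,.097,.055,.005]); print(np.round(r.x,4),np.round(r.fun,1))
plan([.4175,-.104,.10],down([np.cos(.123),np.sin(.123)]))
E
```

```text
[ 0.6188 -0.1811 -0.0952  0.1002  0.0631  0.0059] [ 0.2  0.4  0.3  0.4  0.1 -0.6  0.3 -1.1  0.   0.2  1.1 -0.  -0.6 -0.9
 -1.5  0.7]
turn/4deg [-0.   -0.   19.88] then shift/20mm [-0.44 -2.55  8.85] | shift-first [ 2.43 -0.89  8.85]
turn/4deg [  0.    -0.   -25.12] then shift/20mm [0.44 2.55 8.85] | shift-first [ 2.43 -0.89  8.85]
  j7 1.65 pos [ 0.467 -0.089  0.277] F [0.1 0.  0.6] w 0.601 t 68.9
```

```bash
python3 -m handwheel '[[0,0,0,0,0,1],[0,0,0,0,0,1],[0,0,0,0,0,1],[0,0,0,0,0,1],[0,0,0,0,0,1],[0,0,0,0,0,1],[0,0,0,0,0,1],[0,0,0,0,0,1]]' 0.5 >/dev/null
python3 -m handwheel '[[0,0,0,0,0,1],[0,0,0,0,0,1],[0,0,0,0,0,1],[0,0,0,0,0,1],[0,0,0,0,0,1],[0,0,0,0,0,1],[0,0,0,0,0,1],[0,0,0,0,0,1]]' >/dev/null
python3 -m handwheel '[[0,0,0,0,0,1],[0,0,0,0,0,1],[0,0,0,0,0,1],[0,0,0,0,0,0.9],[-0.15,-0.85,0,0,0,0],[-0.15,-0.85,0,0,0,0],[-0.14,-0.85,0,0,0,0],[0,0,0,0,0,0]]' >/dev/null
python3 -m handwheel '[[0,0,0.7,0,0,0],[0,0,0.7,0,0,0],[0,0,0.6,0,0,0],[0,0,0,0,0,0],[0,0,0,0,0,0]]'
python3 - <<'E'
from heads import *
c=cam("wrist"); save(c,"w5.png",None,1.2)
for d in trace("deck","wrist")[:2]:
    ys,xs=np.where(d["region"])
    r=cv2.minAreaRect(np.array([at_z(c,(x,y),.012)[:2]*1000 for x,y in zip(xs,ys)],np.float32)); print(d["score"],r)
ct=cam("top"); print(at_z(ct,best("deck","top"),0))
plan([.4175,-.104,.018],down([np.cos(.123),np.sin(.123)]))
E
```

```text
clock: 71.33
position: [0.4174, -0.104, 0.237]
ee_rot: [-2.082, -2.352, 0.001]
force: [1.2, 0.4, -0.3]
width: 0.499
gripper_force: 0.0
0.76 ((418.56573486328125, -103.08744812011719), (89.2884521484375, 148.26226806640625), 7.075798034667969)
[ 0.40471976 -0.10943176  0.        ]
turn/4deg [ 0.02  0.   -0.02] then shift/20mm [ 1.000e-02 -2.000e-02  1.099e+01] | shift-first [ 1.000e-02 -4.000e-02  1.099e+01]
turn/4deg [ 0.000e+00 -3.000e-02  4.498e+01] then shift/20mm [-1.000e-02  2.000e-02  1.099e+01] | shift-first [ 1.000e-02 -4.000e-02  1.099e+01]
  j7 0.31 pos [ 0.418  -0.1042  0.2378] F [-0.3 -0.2  0.9] w 0.496 t 71.5
```

View pics/w5.png

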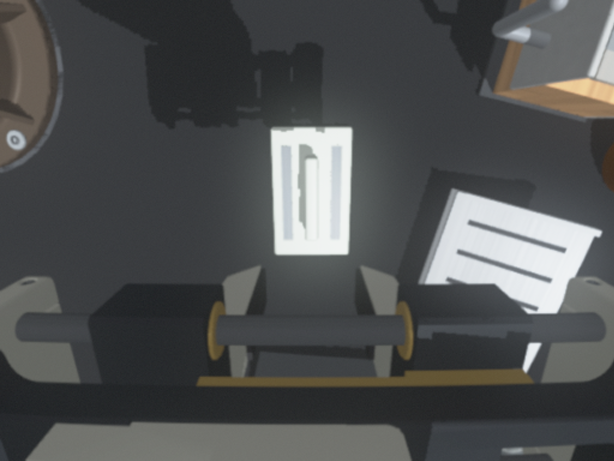

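```bash
python3 -m handwheel '[[0,0,1,0,0,0],[0,0,1,0,0,0],[0,0,1,0,0,0],[0,0,1,0,0,0],[0,0,1,0,0,0],[0,0,1,0,0,0],[0,0,1,0,0,0],[0,0,1,0,0,0]]' >/dev/null
python3 -m handwheel '[[0,0,1,0,0,0],[0,0,0.9,0,0,0],[0,0,0.5,0,0,0],[0,0,0.4,0,0,0],[0,0,0,0,0,0]]'
python3 -m handwheel '[[0,0,0,0,0,0],[0,0,0,0,0,0],[0,0,0,0,0,0],[0,0,0,0,0,0],[0,0,0,0,0,0],[0,0,0,0,0,0],[0,0,0,0,0,0],[0,0,0,0,0,0]]' 0 40
python3 -m handwheel '[[0,0,0,0,0,0],[0,0,0,0,0,0],[0,0,-0.5,0,0,0],[0,0,-1,0,0,0],[0,0,-1,0,0,0],[0,0,-1,0,0,0],[0,0,-1,0,0,0],[0,0,-1,0,0,0]]'
python3 -m handwheel '[[0,0,-1,0,0,0],[0,0,-1,0,0,0],[0,0,-1,0,0,0],[0,0,0,0,0,0],[0,0,0,0,0,0]]'
python3 - <<'E'
from stand import *
P=np.array([.6188,-.1811,-.0952]); M=SR(P[2]); z=-M[:,2]; y=M[:,0]; Rt=np.column_stack([np.cross(y,z),y,z])
plan(sp(P,[-.002,0,.018+.10]),Rt)
Rl=down(rz(P[2])@[1,0]); plan(sp(P,[-.002,0,.018+.10]),Rl)
E
```

```text
clock: 72.62
position: [0.4173, -0.1041, 0.0203]
ee_rot: [-2.082, -2.352, 0.001]
force: [-0.3, 0.3, 1.2]
width: 0.5
gripper_force: 0.0
clock: 73.28
position: [0.4178, -0.104, 0.0215]
ee_rot: [2.082, 2.352, 0.001]
force: [-1.1, 1.2, 6.5]
width: 0.149
gripper_force: 40.0
clock: 73.95
position: [0.4167, -0.1041, 0.1318]
ee_rot: [-2.082, -2.351, 0.001]
force: [0.9, 0.6, -3.2]
width: 0.149
gripper_force: 40.0
clock: 74.37
position: [0.4177, -0.104, 0.1914]
ee_rot: [2.081, 2.352, 0.002]
force: [-0.5, -0.4, -3.2]
width: 0.147
gripper_force: 40.0
turn/4deg [-4.97 -0.55  3.08] then shift/20mm [-2.88  7.31  4.07] | shift-first [-4.59  7.44  1.33]
turn/4deg [  0.81  -7.27 -41.3 ] then shift/20mm [ 2.88 -7.31  4.07] | shift-first [-4.59  7.44  1.33]
  j7 0.36 pos [ 0.4177 -0.104   0.1914] F [-0.5 -0.4 -3.2] w 0.147 t 74.4
turn/4deg [ 0.02 -0.01  3.11] then shift/20mm [-2.88  8.26  1.31] | shift-first [-4.59  7.44  1.33]
turn/4deg [ 1.000e-02  3.000e-02 -4.189e+01] then shift/20mm [ 2.88 -8.26  1.31] | shift-first [-4.59  7.44  1.33]
  j7 0.36 pos [ 0.4177 -0.104   0.1914] F [-0.5 -0.4 -3.2] w 0.147 t 74.4
```

```bash
python3 -m handwheel '[[0,0,0,0,0,0.78],[0,0,0,0,0,0.78],[0,0,0,0,0,0.78],[0,0,0,0,0,0.77],[0,0,0,-1,0,0],[0,0,0,-1,0,0],[0,0,0,-1,0,0],[0,0,0,-1,0,0]]'
python3 -m handwheel '[[0,0,0,-1,0,0],[-0.36,0.9,0,0,0,0],[-0.36,0.9,0,0,0,0],[-0.36,0.9,0,0,0,0],[-0.36,0.9,0,0,0,0],[-0.36,0.9,0,0,0,0],[-0.36,0.9,0,0,0,0],[-0.36,0.9,0,0,0,0]]'
python3 -m handwheel '[[-0.36,0.9,0,0,0,0],[0,0,0,0,0,0],[0,0,0,0,0,0],[0,0,0,0,0,0]]'
python3 - <<'E'
from stand import *
P=np.array([.6188,-.1811,-.0952]); M=SR(P[2]); z=-M[:,2]; y=M[:,0]; Rt=np.column_stack([np.cross(y,z),y,z])
plan(sp(P,[-.002,0,.0205+.03]),Rt)
c=cam("wrist"); save(c,"w6.png"); pickle.dump(c,open("w6.pkl","wb"))
for n,q in (("lowL",(-.052,.094,0)),("lowR",(-.052,-.094,0)),("hiR",(.08,-.094,0)),("hiL",(.08,.094,0))): print(n,np.round(proj(c,sp(P,q))*1.5))
E
```

```text
clock: 75.03
position: [0.4162, -0.1039, 0.1897]
ee_rot: [2.162, 1.965, 0.276]
force: [-0.4, -0.1, -2.5]
width: 0.15
gripper_force: 40.0
clock: 75.7
position: [0.5299, -0.1656, 0.2324]
ee_rot: [2.121, 1.928, 0.336]
force: [0.3, -0.7, -2.8]
width: 0.148
gripper_force: 40.0
clock: 76.03
position: [0.545, -0.174, 0.2384]
ee_rot: [2.122, 1.928, 0.336]
force: [0.1, 0.6, -3.6]
width: 0.148
gripper_force: 40.0
turn/4deg [-0.07  0.   -0.01] then shift/20mm [-0.    0.24  7.36] | shift-first [0.   0.27 7.36]
turn/4deg [ 0.    0.1  44.99] then shift/20mm [ 0.   -0.24  7.36] | shift-first [0.   0.27 7.36]
  j7 0.41 pos [ 0.545  -0.174   0.2384] F [ 0.1  0.6 -3.6] w 0.148 t 76.0
lowL [331. 135.]
lowR [339. 350.]
hiR [482. 350.]
hiL [497. 135.]
```

View pics/w6.png

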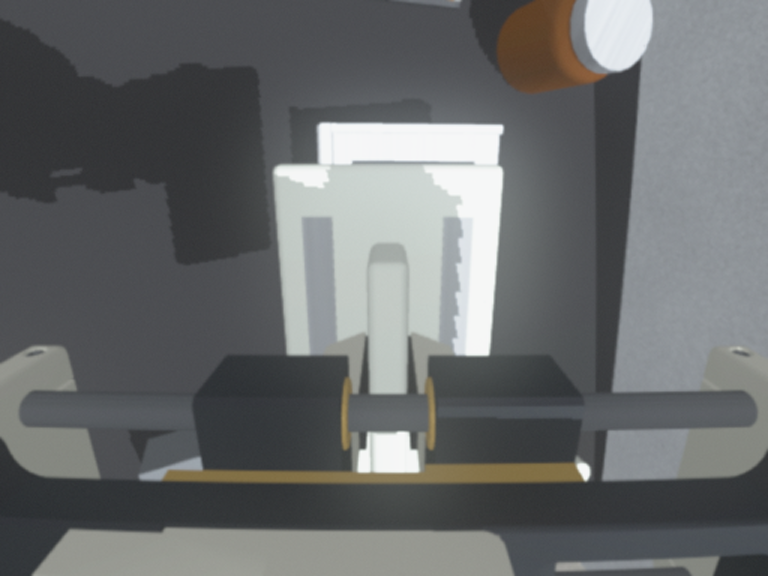

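```bash
python3 -m handwheel '[[0,0.25,0.9,-0.07,0,0],[0,0,1,0,0,0],[0,0,1,0,0,0],[0,0,1,0,0,0],[0,0,1,0,0,0],[0,0,1,0,0,0],[0,0,1,0,0,0],[0,0,0.5,0,0,0]]'
python3 -m handwheel '[[0,0,0,0,0,0],[0,0,0,0,0,0]]'
python3 - <<'E'
from stand import *
P=np.array([.6188,-.1811,-.0952]); M=SR(P[2]); z=-M[:,2]; y=M[:,0]; Rt=np.column_stack([np.cross(y,z),y,z])
plan(sp(P,[-.002,0,.0205]),Rt,False)
E
```

```text
clock: 76.75
position: [0.6009, -0.1787, 0.1005]
ee_rot: [2.118, 1.926, 0.342]
force: [-0.3, 0.3, -3.7]
width: 0.149
gripper_force: 40.0
clock: 76.92
position: [0.6015, -0.1797, 0.103]
ee_rot: [2.117, 1.924, 0.343]
force: [-0.0, -0.8, -2.8]
width: 0.149
gripper_force: 40.0
turn/4deg [ 0.04  0.   -0.01] then shift/20mm [ 0.01 -0.11  1.53] | shift-first [ 0.01 -0.11  1.53]
  j7 0.72 pos [ 0.6015 -0.1797  0.103 ] F [-0.  -0.8 -2.8] w 0.149 t 76.9
```

```bash
python3 -m handwheel '[[0,0,0.4,0,0,0],[0,0,0.4,0,0,0],[0,0,0.3,0,0,0],[0,0,0.2,0,0,0],[0,0,0,0,0,0]]'; python3 -m handwheel '[[0,0,0.15,0,0,0],[0,0,0,0,0,0],[0,0,0,0,0,0]]'
```

```text
clock: 77.33
position: [0.6111, -0.1804, 0.0779]
ee_rot: [2.117, 1.924, 0.343]
force: [-0.2, 0.5, -3.4]
width: 0.149
gripper_force: 40.0
clock: 77.58
position: [0.6123, -0.1808, 0.0761]
ee_rot: [2.116, 1.923, 0.344]
force: [-0.4, -0.1, -1.9]
width: 0.151
gripper_force: 40.0
```

```bash
python3 -m handwheel '[[0,0,0.1,0,0,0],[0,0,0,0,0,0],[0,0,0,0,0,0]]';  python3 -m handwheel '[[0,0,0.1,0,0,0],[0,0,0,0,0,0],[0,0,0,0,0,0]]'
```

```text
clock: 77.83
position: [0.6127, -0.1808, 0.0755]
ee_rot: [2.116, 1.922, 0.346]
force: [-10.5, 1.9, 15.5]
width: 0.149
gripper_force: 40.0
clock: 78.08
position: [0.6131, -0.181, 0.0746]
ee_rot: [2.117, 1.922, 0.347]
force: [-19.7, 4.5, 32.0]
width: 0.146
gripper_force: 40.1
```

```bash
python3 -m handwheel '[[0,0,-0.15,0,0,0],[0,-0.12,0,0,0,0],[0,0,0,0,0,0]]';  python3 -m handwheel '[[0,-0.12,0,0,0,0],[0,0,0,0,0,0]]'
python3 - <<'E'
from stand import *
P=np.array([.6188,-.1811,-.0952]); s=observe(); print(SR(P[2]).T@(s["position"]-np.r_[P[:2],.055]), SR(P[2]).T@s["force"], s["force"])
E
```

```text
clock: 78.33
position: [0.61, -0.1804, 0.0742]
ee_rot: [2.116, 1.923, 0.344]
force: [0.6, 0.8, -3.5]
width: 0.149
gripper_force: 40.0
clock: 78.5
position: [0.6075, -0.1801, 0.0728]
ee_rot: [2.117, 1.924, 0.343]
force: [-0.6, 0.4, -2.4]
width: 0.154
gripper_force: 40.0
[-4.52287228e-03 -8.38867010e-05  2.05783985e-02] [-1.44699227  0.3480449  -2.02042236] [-0.63036499  0.40982075 -2.39410011]
```

```bash
python3 -m handwheel '[[0,-0.1,0,0,0,0],[0,0,0,0,0,0],[0,0,0,0,0,0]]';  python3 -m handwheel '[[0,-0.1,0.05,0,0,0],[0,0,0,0,0,0],[0,0,0,0,0,0]]'
python3 - <<'E'
from stand import *
P=np.array([.6188,-.1811,-.0952]); s=observe(); print(SR(P[2]).T@(s["position"]-np.r_[P[:2],.055]), SR(P[2]).T@s["force"], s["force"])
E
```

```text
clock: 78.75
position: [0.6061, -0.1801, 0.0725]
ee_rot: [2.117, 1.923, 0.344]
force: [0.0, 0.1, -3.3]
width: 0.152
gripper_force: 40.0
clock: 79.0
position: [0.6059, -0.1801, 0.0722]
ee_rot: [2.115, 1.922, 0.346]
force: [-1.4, 1.4, 5.8]
width: 0.146
gripper_force: 40.0
[-0.00623276 -0.00022914  0.02056007] [0.57078937 1.26298238 5.94300985] [-1.37480703  1.40000577  5.7784237 ]
```

```bash
python3 -m handwheel '[[0,-0.1,0,0,0,0],[0,0,0,0,0,0],[0,0,0,0,0,0]]'
python3 - <<'E'
from stand import *
P=np.array([.6188,-.1811,-.0952]); s=observe(); print(SR(P[2]).T@(s["position"]-np.r_[P[:2],.055]), SR(P[2]).T@s["force"], s["force"])
E
```

```text
clock: 79.25
position: [0.6053, -0.1803, 0.0721]
ee_rot: [2.114, 1.92, 0.347]
force: [5.2, 0.9, 6.6]
width: 0.151
gripper_force: 40.0
[-0.00684655 -0.00051188  0.02073145] [7.09386605 1.35887665 4.48399817] [5.23218872 0.86544314 6.64461664]
```

```bash
python3 -m handwheel '[[0,0.03,0,0,0,0],[0,0,0,0,0,0],[0,0,0,0,0,0],[0,0,0,0,0,0],[0,0,0,0,0,0],[0,0,-0.5,0,0,0],[0,0,-1,0,0,0],[0,0,-1,0,0,0]]' 0.4
python3 -m handwheel '[[0,0,-1,0,0,0],[0,0,-1,0,0,0],[0,0,-1,0,0,0],[0,0,-1,0,0,0],[0,0,-1,0,0,0],[0,-1,-1,0,0,0],[0,-1,-1,0,0,0],[0,-1,-1,0,0,0]]'
python3 -m handwheel '[[0,-1,-0.5,0,0,0],[0,-1,-0.5,0,0,0],[0,-1,-0.5,0,0,0],[0,-1,-0.5,0,0,0],[0,-1,0,0,0,0],[0,0,0,0,0,0],[0,0,0,0,0,0]]'
python3 - <<'E'
from stand import *
cs=cam("side"); ct=cam("top")
a=cv2.resize(cs["image"][70:290,90:400],None,fx=1.9,fy=1.9,interpolation=cv2.INTER_CUBIC); b=cv2.resize(ct["image"][120:220,120:390],None,fx=589/270,fy=589/270,interpolation=cv2.INTER_CUBIC)
cv2.imwrite("pics/end.png",np.vstack([a[:380],b[:, :589]])[:600,:,::-1])
E
```

```text
clock: 79.92
position: [0.5851, -0.1782, 0.1177]
ee_rot: [2.118, 1.924, 0.342]
force: [0.7, -0.1, 0.6]
width: 0.398
gripper_force: 0.0
clock: 80.58
position: [0.4733, -0.1678, 0.2471]
ee_rot: [2.117, 1.923, 0.343]
force: [-0.3, 0.7, 0.5]
width: 0.403
gripper_force: 0.0
clock: 81.17
position: [0.3668, -0.1573, 0.2497]
ee_rot: [2.117, 1.922, 0.346]
force: [0.6, 1.0, 0.9]
width: 0.4
gripper_force: 0.0
```

View pics/end.png

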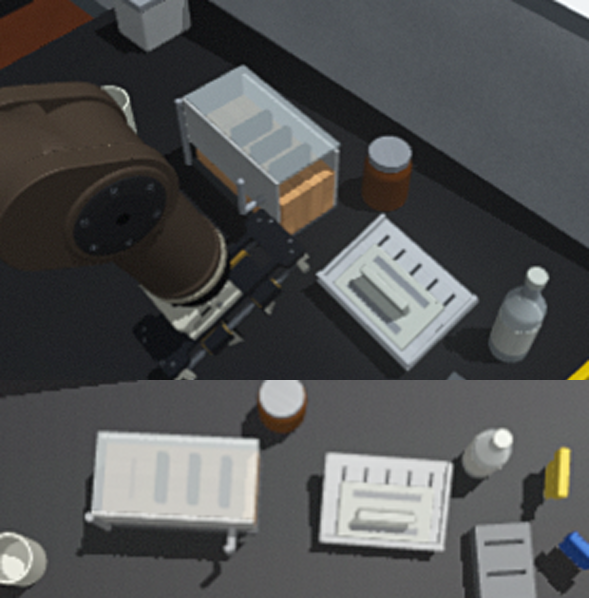

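```bash
python3 -c "
from cell import sign_off
print(sign_off())"
```

```text
the job is handed in; nothing more can be done
None
```

I handed the job in at about 81 s of the 210 s allowed: all three blades are fully home in their own slots and the door is swung fully shut. The deck lies rib up on the drip stand against the low ledge, and the mug, jar and bottle were not touched.

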